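Set a spindle up in V-blocks under a hold-down saddle

TASK

Set the spindle up for inspection on the dark base plate: first stand the two V-blocks squarely in the two white outlines, grooves upward and running along the length of the plate, then lay the round spindle in both grooves with its brass end over the red-painted end of the plate and its ends about level with the outer faces of the blocks. Last of all put the blue hold-down saddle astride the middle of the spindle, upright in the gap between the blocks, and leave everything standing still. Leave the plug gauge, the ring gauge and the marker pen where they lie.

Things in the scene. Friction and masses are not known exactly. Their poses are not given: they have to be found in the camera images.
- base_plate: Fixed dark steel plate, 75 x 150 x 12 mm, long along its y. Origin at the centre of its underside, top face 12 mm higher. Two white outlines (inside 45 mm along x, 41.5 mm along y) are painted on it, centred at x = 0, y = +42 and -42 mm; a red stripe is painted across its +y end.
- v_block_a: One of two equal light-grey V-blocks (either fits either outline). 40 mm along x, 45 along y, 36 high, 0.36 kg; origin at the centre of its underside, z up. The groove in its top runs along x, 32 mm wide, 19 deep; the spindle lies in it with its axis 38 mm above the underside. In the outline its x lies along the plate's y, either way round. Grip across the 45 mm.
- v_block_b: The other V-block, the same in size, look and axes as v_block_a.
- spindle: Round bar lying on its side, diameter 26 mm, 124 mm long, 0.45 kg, bright steel, the last 36 mm at one end brass. Origin at its centre, on the axis; +y points along the axis towards the brass end; x and z lie anywhere round the axis. In place its axis is 50 mm above the plate's underside and the blocks leave a 44 mm gap round its middle.
- brass_end (a point): The point on the spindle's axis at the face of its brass end, 62 mm from its centre along its +y; finally it is above the plate's red end.
- saddle: Blue inverted U standing on two legs, 22 mm along x, 46 along y, 48 high plus a black knob up to 62 mm, 0.22 kg. Origin at the centre of its foot level, z up. Opening along x, 32 mm wide, with a 90 degree inverted V, apex 40 mm up; astride the spindle its x lies along it, either way round, and its origin is 28 mm above the plate's underside. Grip across the 46 mm, 20 to 45 mm up.
- plug_gauge: Bystander: slim steel plug gauge with a red ring, 14 mm thick, 96 mm long along y, lying behind the plate; origin at the centre of its underside. Not to be moved.
- ring_gauge: Bystander: plain steel ring gauge, diameter 55 mm, 18 mm high, lying flat behind the plate; origin at the centre of its underside. Not to be moved.
- marker_pen: Bystander: blue marker pen, 17 mm thick, 122 mm long along y, lying in front of the plate; origin at the centre of its underside. Not to be moved.
Mind the look-alikes: they are no part of the job. Leave any green or pink look-alike of the v_block_b alone.

How it is judged:
By the outcome, as a careful person would: the job done as asked, in the order asked, and still so for the second after the job is handed in, with the robot touching nothing.
It also fails if it takes over 106 s, if anything falls off the work surface, if the arm or the gripper's body presses on something with over 40 N, if the wrist force passes 120 N, or if a joint passes its speed limit or range.

ROBOT

A 6-joint arm with a two-finger parallel gripper is mounted at the origin on a cart in front of the work surface, level with it; the furniture and walls round the work are solid. World frame = base frame: x ahead of the robot, y to its left, z up, the work surface at z = 0. Lengths are in m, angles in rad, forces in N, time in s.
With the tool pointing down it reaches from about 0.325 to 0.9 m from the base axis. Payload 6.1 kg.
Tool frame: the origin (TCP) lies between the finger pads; the fingertips stand 25 mm ahead of it and the grasp point (between the pads) lies 6 mm ahead of it; y points along the fingers, z is the direction in which the jaws open and shut, and the axes are right-handed (so a half turn about y gives the same grasp; the last joint's range is limited). The gripper opens to 85 mm and grips with 20 to 120 N. Pads are 22 mm wide; open, the fingers measure 114 mm over their backs; the gripper's body (76 mm by 85 mm) begins 54 mm behind the grasp point. The pads swing forward as they close: fully open they stand 13 mm farther back than shut.
Start: joints at [1.137, 0.22, 1.526, -0, 1.395, -0.126], TCP at [0.189, 0.596, 0.232] pointing down, gripper open.
Joint ranges: [-2.98, 2.98], [-0.91, 2.08], [0.09, 2.57], [-1.24, 4.39], [0.2, 2.65], [-2.68, 2.68]. Speed limits (rad/s): [2.57, 2.57, 3.01, 3.14, 3.14, 3.14].

INTERFACE

Orientations are given as a 3x3 rotation matrix whose columns are the frame's x, y, z axes.
In Python, from plant import arm gives the robot as it stands. The module is installed in compiled form; this text tells all that it offers.
- The arm moves only by the tool move_arm, never from a script. Its arguments are lists of equal length, an entry for each row: "translation": the shift along the tool's x, y, z in m, a list of three; "twist": the turn, a rotation vector about the tool's x, y, z in degrees, a list of three; "grip": the finger opening in m, from 0 to 0.0854. In form: {"translation": [[x, y, z], ...], "twist": [[wx, wy, wz], ...], "grip": [grip, ...]}. A call has 1 to 5 rows; each row shifts and turns the pose as measured when the row begins, along the tool's axes as they then stand; what a row does not reach is not made up. A row lasts 1/10 s, in which the tool goes at most 50 mm and 8.59 degrees, less where a joint would pass 70% of its speed; a pose out of reach is approached as far as the arm can. A call is refused whole if a number of a shift passes 0.05 or a number of a turn 8.59, either way. A call with a gripper value outside its range is refused whole. The fingers move at their own pace and stop on an object; "squeeze" is the grip in N (left out, the last holds). Time passes only in rows, so rows that do not move let the fingers close. It gives the time, the measured TCP pose, the force and the opening at its end, in the units of the state.
- arm.sense(): the state, without advancing time (a new reading comes with each control period).
- arm.get_image(name): name is "side" or "top" or "wrist"; returns (picture, depth): 400x640x3 uint8, blue, green, red; 400x640 float32, m along the optical axis (not along the pixel's ray), 0 where there is no reading.
- arm.camera_info(name): a dict with "fovy" (degrees; the focal length in pixels is half the picture's height over the tangent of half this angle, whatever the lens; pixels are square), "cx", "cy" (the principal point, pixels), "R" (3x3) and "t" (3): a world point X has camera coordinates R X + t. Camera axes: x right, y down, z forward; pixel columns grow to the right and rows downward; lengths in m; the calibration is good to about 2 mm. A picture is of the moment at which its call begins: read the wrist's pose just before it. camera_info takes no time and is no camera call; for the wrist camera it gives the pose at the moment of the call.
- arm.hand_in(): hands the job in, once; it reports no verdict.
Trained networks look in the newest picture that a camera, given by its name, has taken for a name from the list of things; names that differ only in an ending like _2 or _b are one class to them, and where a whole thing is asked for, a point or a joint stands for the part that bears it (a point fixed in the world has none). Each returns a list of dicts, best first, with "confidence" (0 to 1); they miss things now and then, are a little off and sometimes report something else, mostly with a low value. They report only what shows in the picture. A call takes as long as a camera call. They do not tell look-alikes from the thing itself.
- arm.boxes_of(camera, target): "centre" ([column, row] in pixels, amid what is visible of it).
- arm.spot_point(camera, target): "centre" ([column, row] in pixels: a listed point, or the origin of a listed thing).
The state is a dict: "t": time; "qpos": joint angles; "qd": joint speeds; "effort": joint torques, N m; "eef_pos": TCP position; "tcp_rot": TCP orientation; "force": force on the tool from outside, world axes, zero at the start; "moment": the same for the moment, N m; "grip_width": finger opening in m.
Only numpy, scipy, OpenCV 4.12 (cv2) and the standard library are available. Lean on these libraries where they do the work, as an engineer would, in place of code of your own. Each camera call takes 0.05 s, during which the arm holds its last target.

## Working session

There is one attempt and no reset: what is moved stays moved. The work goes in short steps, Python scripts to look and compute and a tool call to move; the robot and the scene stay as the last step left them, time stands still between calls to the robot, and variables do not carry over. Pictures are saved under pics/ and viewed, and the job is handed in when it is done.

Besides the shell and the picture viewer there is one more tool, called after "Request:" as name(argument=value, ...) on one line, values as JSON. move_arm: Moves the arm, as the interface text tells. Its arguments: {"type":"object","properties":{"translation":{"type":"array"},"twist":{"type":"array"},"grip":{"type":"array"},"squeeze":{"type":"number"}},"required":["translation","twist","grip"]}

```bash
mkdir -p pics; ls; cat > h.py <<'E'
import numpy as np, cv2
from plant import arm
def cam(n):
    i=arm.camera_info(n); f=200/np.tan(np.radians(i['fovy'])/2)
    return f,i['cx'],i['cy'],np.array(i['R']),np.array(i['t'])
def unproj(c,u,v,d):
    f,cx,cy,R,t=c
    p=np.stack([(u-cx)/f*d,(v-cy)/f*d,d*np.ones_like(u,dtype=float)],-1)
    return (p-t)@R
def ray(c,u,v,z):
    f,cx,cy,R,t=c
    d=np.array([(u-cx)/f,(v-cy)/f,1.])@R; o=-R.T@t
    return o+d*(z-o[2])/d[2]
def cloud(c,D):
    v,u=np.mgrid[0:D.shape[0],0:D.shape[1]]
    return unproj(c,u.astype(float),v.astype(float),D)
E
python3 - <<'E'
from h import *
for n in ['top','side','wrist']:
    c=cam(n); im,D=arm.get_image(n)
    cv2.imwrite(f'pics/{n}0.png',im); np.savez(f'pics/{n}0.npz',im=im,D=D,c=np.array(c,dtype=object))
    print(n,c[0],c[1],c[2],(-c[3].T@c[4]).round(3),c[3].round(2).tolist())
s=arm.sense();print(s)
E
```

```text
pics
top 474.8431729601589 321.4935646955815 195.54857383002079 [0.316 0.013 1.184] [[-0.02, -1.0, -0.01], [-0.98, 0.03, -0.19], [0.19, 0.01, -0.98]]
side 438.66590069686634 319.8101681947568 198.14661568496032 [1.352 0.425 0.813] [[-0.47, 0.88, 0.02], [0.56, 0.31, -0.76], [-0.68, -0.35, -0.64]]
wrist 344.9998384555645 325.51520764653293 199.50590089982475 [0.12  0.618 0.373] [[0.3, 0.95, -0.0], [0.91, -0.29, 0.28], [0.27, -0.09, -0.96]]
{'t': 0.15, 'qpos': array([ 1.13691347e+00,  2.21082077e-01,  1.52736835e+00, -3.75589060e-05,
        1.39469281e+00, -1.26076038e-01]), 'qd': array([ 7.73273998e-04, -3.28705679e-03, -4.24163689e-03,  1.48751767e-03,
        7.61323655e-05, -8.23421383e-04]), 'effort': array([ 2.58474784e-04, -4.97488832e+01, -3.89902532e+01, -1.93859464e-04,
        7.20350756e-03,  3.68612234e-05]), 'eef_pos': array([0.18915551, 0.59518992, 0.23071695]), 'tcp_rot': array([[ 9.53002282e-01, -6.18305738e-04,  3.02962487e-01],
       [-3.02963076e-01, -1.42244510e-03,  9.53001233e-01],
       [-1.58298627e-04, -9.99998797e-01, -1.54291723e-03]]), 'force': array([ 0.78105759, -0.56337023,  0.47938968]), 'moment': array([ 0.01069002, -0.01390853,  0.00180254]), 'grip_width': 0.08548767837546549}
```

View pics/top0.png

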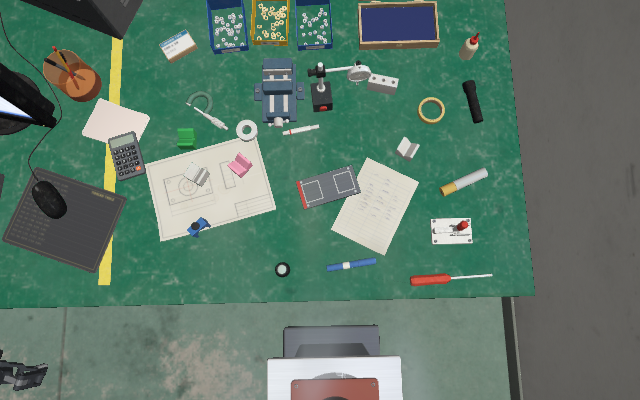

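View pics/side0.png

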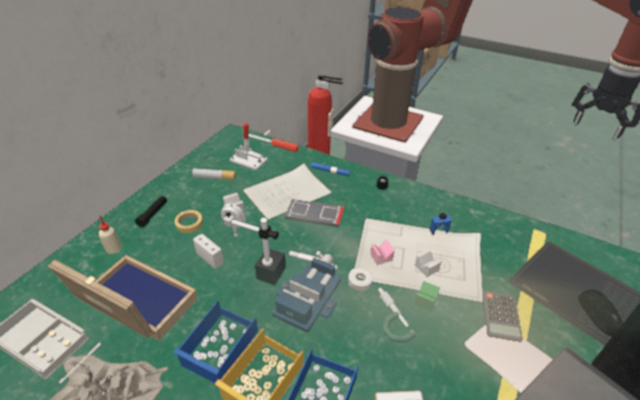

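Top view: the grey V-blocks are at (197,175) and (408,148), with the pink and green look-alikes at (240,165) and (187,138). The saddle is at (199,227). The spindle is at (465,182) with its brass end to the left, and the plate is at (328,187) with its red end to the left.

```bash
python3 - <<'E'
from h import *
d=np.load('pics/top0.npz',allow_pickle=True); im=d['im']
tiles=[]
for (u,v) in [(197,175),(408,148),(199,227),(465,182),(328,187),(328,187)]:
    a=im[v-33:v+33,u-44:u+44]; tiles.append(cv2.resize(a,(264,198),interpolation=cv2.INTER_CUBIC))
cv2.imwrite('pics/t1.png',np.vstack([np.hstack(tiles[:3]),np.hstack(tiles[3:])]))
c=cam('top');P=cloud(c,d['D'])
for n in ['base_plate','v_block_a','spindle','brass_end','saddle']:
    for b in arm.spot_point('top',n)[:5]:
        u,v=b['centre']; print(n,np.round(b['centre'],1),round(b['confidence'],2),ray(c,u,v,0.0 if n in('v_block_a','saddle','base_plate') else .013).round(4),P[int(v),int(u)].round(3))
E
```

```text
base_plate [328.7 185.3] 0.8 [ 0.5688 -0.      0.    ] [0.567 0.002 0.014]
v_block_a [402.5 150. ] 0.87 [ 0.6571 -0.193   0.    ] [ 0.65  -0.187  0.025]
v_block_a [242.8 162.4] 0.79 [0.6348 0.2197 0.    ] [0.628 0.217 0.028]
v_block_a [192.1 144.8] 0.78 [0.6855 0.3521 0.    ] [0.676 0.342 0.036]
v_block_a [196.8 175. ] 0.65 [0.6045 0.3378 0.    ] [0.601 0.335 0.016]
spindle [464.3 180.7] 0.85 [ 0.5691 -0.3417  0.013 ] [ 0.568 -0.338  0.025]
brass_end [439.9 189.6] 0.56 [ 0.5478 -0.2788  0.013 ] [ 0.551 -0.279  0.004]
saddle [203.2 227.7] 0.73 [0.468  0.3181 0.    ] [0.465 0.308 0.04 ]
saddle [464.5 177.8] 0.51 [ 0.5794 -0.3467  0.    ] [ 0.576 -0.339  0.023]
```

View pics/t1.png

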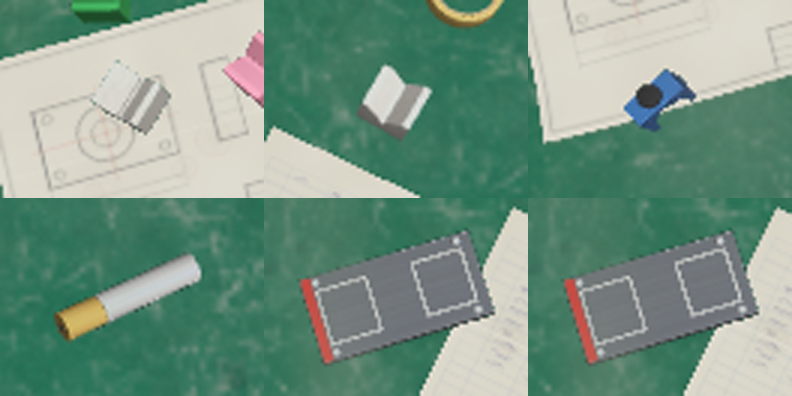

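View pics/wrist0.png

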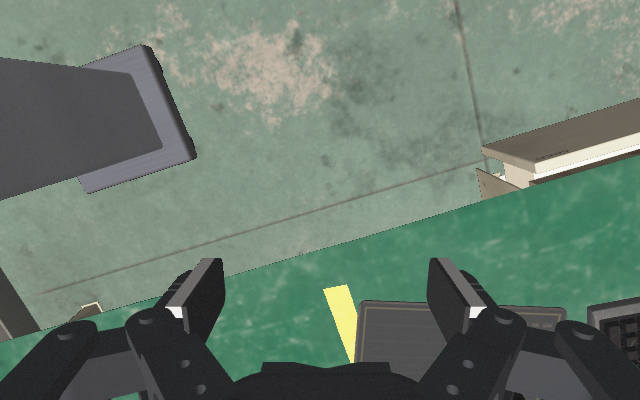

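```bash
python3 - <<'E'
from h import *
d=np.load('pics/top0.npz',allow_pickle=True); im=d['im']
c=cam('top');P=cloud(c,d['D']); Z=P[...,2]
# table level
print('table z',np.median(Z[100:110,200:230]),np.median(Z[200:215,455:480]),np.median(Z[240:255,290:320]))
for n,(u,v),zlo in [('A',(197,175),.008),('B',(408,148),.008),('saddle',(199,227),.008),('spindle',(465,182),.006),('plate',(328,187),.006)]:
    m=(Z>zlo)&(Z<.08); w=np.zeros_like(m); r=40 if n in('plate','spindle') else 18; w[v-r:v+r,u-r:u+r]=1
    m=(m&w).astype(np.uint8); k,l,s,ce=cv2.connectedComponentsWithStats(m)
    i=l[v,u]; q=P[l==i]; print(n,len(q),'med',np.median(q,0).round(3),'zmax',q[:,2].max().round(3),cv2.minAreaRect(q[:,:2].astype(np.float32)))
    if n in 'AB' or n=='saddle':
        h=q[q[:,2]>.028]; print('  high',cv2.minAreaRect(h[:,:2].astype(np.float32)))
E
```

```text
table z 0.0005075039611313493 -0.0005656726766323548 -3.389479234952523e-05
A 344 med [0.601 0.334 0.03 ] zmax 0.04 ((0.6020448207855225, 0.33321690559387207), (0.04737244173884392, 0.04047684744000435), 59.60285568237305)
  high ((0.6024104952812195, 0.3334970772266388), (0.04648630693554878, 0.040202490985393524), 59.69976806640625)
B 319 med [ 0.652 -0.199  0.029] zmax 0.042 ((0.6541270017623901, -0.2000872790813446), (0.045043863356113434, 0.04136372730135918), 56.9980583190918)
  high ((0.6543768048286438, -0.20025518536567688), (0.04500076547265053, 0.04086708277463913), 57.134429931640625)
saddle 231 med [0.465 0.319 0.047] zmax 0.067 ((0.4658731520175934, 0.3227200210094452), (0.022994864732027054, 0.04662294685840607), 41.24332809448242)
  high ((0.4658161997795105, 0.3227849304676056), (0.022994864732027054, 0.046450190246105194), 41.24332809448242)
spindle 514 med [ 0.566 -0.336  0.023] zmax 0.03 ((0.5659267902374268, -0.3381933569908142), (0.028208579868078232, 0.12589523196220398), 23.717941284179688)
plate 1733 med [0.563 0.003 0.012] zmax 0.02 ((0.5638289451599121, 0.0023457109928131104), (0.07611926645040512, 0.15033785998821259), 15.610122680664062)
```

```bash
cat > plan.py <<'E'
# usage: plan.py x y z a_deg [n]   prints rows from current pose toward target
from h import *
import sys
from scipy.spatial.transform import Rotation as Ro
def Rt(a):
    a=np.radians(a); z=np.array([np.cos(a),np.sin(a),0]); y=np.array([0,0,-1.]); return np.column_stack([np.cross(y,z),y,z])
def plan(x,y,z,a,step=.046,deg=8.0,n=5):
    s=arm.sense(); p=np.array(s['eef_pos']); R=np.array(s['tcp_rot']); T=np.array([x,y,z])
    Rg=Rt(a); 
    rv=Ro.from_matrix(R.T@Rg).as_rotvec()
    N=int(max(1,np.ceil(np.linalg.norm(T-p)/step-1e-6),np.ceil(np.degrees(np.linalg.norm(rv))/deg)))
    tr=[];tw=[]
    for k in range(min(n,N)):
        d=(T-p)/N; Rk=R@Ro.from_rotvec(rv*k/N).as_matrix()
        tr.append((Rk.T@d).round(4).tolist()); tw.append(np.degrees(rv/N).round(1).tolist())
    a0=np.degrees(np.arctan2(R[1,2],R[0,2]))
    print('t',round(s['t'],2),'pos',p.round(4),'a',a0.round(2),'F',np.array(s['force']).round(1),'grip',round(s['grip_width'],4),'rows needed',N)
    print('"translation":',tr,'"twist":',tw)
if __name__=='__main__':
    v=[float(q) for q in sys.argv[1:]]
    if len(v)>4: plan(*v[:4],step=v[4])
    else: plan(*v)
E
python3 plan.py .602 .3335 .14 59.7
```

```text
t 0.4 pos [0.1893 0.5955 0.2314] a 72.36 F [-1.   0.1 -0.1] grip 0.0852 rows needed 11
"translation": [[0.043, 0.0083, -0.0113], [0.0432, 0.0083, -0.0105], [0.0434, 0.0083, -0.0096], [0.0436, 0.0083, -0.0087], [0.0437, 0.0083, -0.0078]] "twist": [[0.0, 1.2, -0.0], [0.0, 1.2, -0.0], [0.0, 1.2, -0.0], [0.0, 1.2, -0.0], [0.0, 1.2, -0.0]]
```

Request:
move_arm(translation=[[0.043, 0.008, -0.011], [0.043, 0.008, -0.01], [0.043, 0.008, -0.01], [0.044, 0.008, -0.009], [0.044, 0.008, -0.008]], twist=[[0, 1.2, 0], [0, 1.2, 0], [0, 1.2, 0], [0, 1.2, 0], [0, 1.2, 0]], grip=[0.0854, 0.0854, 0.0854, 0.0854, 0.0854])

```text
t: 0.9
eef_pos: [0.3776, 0.4777, 0.1922]
tcp_rot: [[0.919, 0.001, 0.394], [-0.394, 0.006, 0.919], [-0.001, -1.0, 0.006]]
force: [-0.1, 0.6, -0.1]
grip_width: 0.0854
```

```bash
python3 plan.py .602 .3335 .14 59.7
```

```text
t 0.9 pos [0.3776 0.4777 0.1922] a 66.81 F [-0.1  0.6 -0.1] grip 0.0854 rows needed 6
"translation": [[0.0438, 0.0086, -0.0074], [0.044, 0.0086, -0.0065], [0.0441, 0.0086, -0.0056], [0.0442, 0.0087, -0.0047], [0.0443, 0.0087, -0.0037]] "twist": [[-0.1, 1.2, -0.0], [-0.1, 1.2, -0.0], [-0.1, 1.2, -0.0], [-0.1, 1.2, -0.0], [-0.1, 1.2, -0.0]]
```

Tracking is excellent.

Request:
move_arm(translation=[[0.044, 0.009, -0.007], [0.044, 0.009, -0.006], [0.044, 0.009, -0.006], [0.044, 0.009, -0.005], [0.044, 0.009, -0.004]], twist=[[0, 1.2, 0], [0, 1.2, 0], [0, 1.2, 0], [0, 1.2, 0], [0, 1.2, 0]], grip=[0.0854, 0.0854, 0.0854, 0.0854, 0.0854])

```text
t: 1.4
eef_pos: [0.5714, 0.3517, 0.1463]
tcp_rot: [[0.871, 0.003, 0.491], [-0.491, 0.008, 0.871], [-0.001, -1.0, 0.008]]
force: [-0.1, 0.7, -0.3]
grip_width: 0.0855
```

```bash
python3 plan.py .602 .3335 .12 59.7; cat > look.py <<'E'
from h import *
import sys
n=sys.argv[1]; tag=sys.argv[2]
c=cam(n); im,D=arm.get_image(n); cv2.imwrite(f'pics/{tag}.png',im)
np.savez(f'pics/{tag}.npz',im=im,D=D,P=cloud(c,D))
E
python3 look.py wrist w1
```

```text
t 1.4 pos [0.5714 0.3517 0.1463] a 60.57 F [-0.1  0.7 -0.3] grip 0.0855 rows needed 1
"translation": [[0.0357, 0.0263, -0.0011]] "twist": [[-0.5, 0.9, -0.0]]
```

View pics/w1.png

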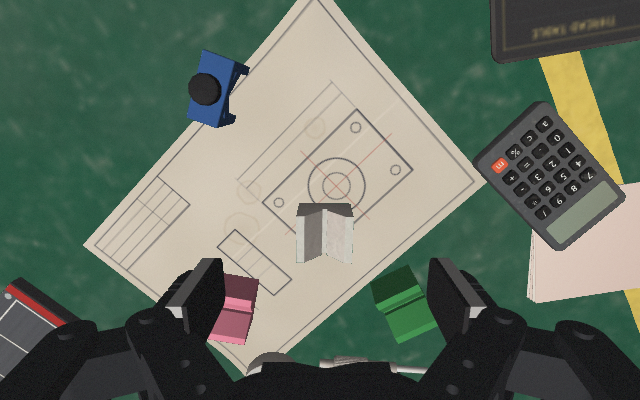

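The block sits at about (325,232) with its groove along tool x. Saddle at (210,90), look-alikes clear of the fingers. I'll measure with the wrist depth.

```bash
cat > seg.py <<'E'
from h import *
def seg(tag,u,v,zlo,zhi=.08,r=60):
    P=np.load(f'pics/{tag}.npz')['P']; Z=P[...,2]; m=(Z>zlo)&(Z<zhi)
    w=np.zeros_like(m); w[max(v-r,0):v+r,max(u-r,0):u+r]=1
    k,l,s,ce=cv2.connectedComponentsWithStats((m&w).astype(np.uint8)); q=P[l==l[v,u]]
    (x,y),(ww,h),a=cv2.minAreaRect(q[:,:2].astype(np.float32))
    print(tag,len(q),'c',round(x,4),round(y,4),'w,h',round(ww,4),round(h,4),'ang',round(a,1),'zmax',np.percentile(q[:,2],99).round(4)); return q
E
python3 - <<'E'
from seg import *
for z in(.008,.025): seg('w1',335,240,z)
seg('w1',210,90,.03); seg('w1',210,90,.008)
P=np.load('pics/w1.npz')['P']; print(P[180,200],P[300,330])
E
```

```text
w1 3046 c 0.6019 0.3346 w,h 0.0449 0.0409 ang 59.5 zmax 0.0371
w1 1049 c 0.6087 0.3462 w,h 0.0182 0.0406 ang 59.2 zmax 0.0372
w1 2835 c 0.4663 0.3239 w,h 0.0224 0.0462 ang 40.6 zmax 0.0631
w1 2990 c 0.4664 0.3239 w,h 0.0224 0.0462 ang 40.7 zmax 0.0631
[ 5.14798315e-01  2.61783840e-01 -3.05669656e-04] [6.71938428e-01 3.01494096e-01 3.26974524e-04]
```

```bash
python3 plan.py .602 .3344 .030 59.5 .035
```

```text
t 1.45 pos [0.5764 0.3463 0.1444] a 60.26 F [-0.4 -4.7 -1.2] grip 0.0853 rows needed 4
"translation": [[0.0069, 0.0286, 0.0004], [0.007, 0.0286, 0.0005], [0.007, 0.0286, 0.0005], [0.007, 0.0286, 0.0006]] "twist": [[-0.1, 0.2, 0.0], [-0.1, 0.2, 0.0], [-0.1, 0.2, 0.0], [-0.1, 0.2, 0.0]]
```

Request:
move_arm(translation=[[0.014, 0.03, 0.001], [0.014, 0.03, 0.001], [0, 0.03, 0], [0, 0.016, 0], [0, 0.004, 0]], twist=[[-0.2, 0.4, 0], [-0.2, 0.4, 0], [0, 0, 0], [0, 0, 0], [0, 0, 0]], grip=[0.0854, 0.0854, 0.0854, 0.0854, 0.0854])

```text
t: 1.95
eef_pos: [0.6079, 0.3308, 0.0324]
tcp_rot: [[0.858, 0.006, 0.514], [-0.514, -0.001, 0.858], [0.005, -1.0, 0.002]]
force: [-0.3, 0.8, -0.0]
grip_width: 0.0857
```

```bash
python3 plan.py .602 .3344 .030 59.5 .035
```

```text
t 1.95 pos [0.6079 0.3308 0.0324] a 59.04 F [-0.3  0.8 -0. ] grip 0.0857 rows needed 1
"translation": [[-0.0069, 0.0024, 0.0001]] "twist": [[-0.1, -0.5, 0.3]]
```

Request:
move_arm(translation=[[-0.007, 0.002, 0], [0, 0, 0], [0, 0, 0]], twist=[[0, -0.4, 0.2], [0, 0, 0], [0, 0, 0]], grip=[0.0854, 0.07, 0.035], squeeze=60)

```text
t: 2.25
eef_pos: [0.6014, 0.3363, 0.0325]
tcp_rot: [[0.862, 0.004, 0.506], [-0.506, 0.002, 0.862], [0.002, -1.0, 0.004]]
force: [0.2, -0.4, 0.1]
grip_width: 0.0588
```

```bash
python3 plan.py .602 .3344 .030 59.5 .035
```

```text
t 2.25 pos [0.6014 0.3363 0.0325] a 59.58 F [ 0.2 -0.4  0.1] grip 0.0588 rows needed 1
"translation": [[0.0015, 0.0025, -0.0013]] "twist": [[-0.2, 0.1, 0.1]]
```

Request:
move_arm(translation=[[0.001, 0.002, -0.001], [0, 0, 0], [0, 0, 0]], twist=[[-0.2, 0, 0], [0, 0, 0], [0, 0, 0]], grip=[0.035, 0.035, 0.035])

```text
t: 2.55
eef_pos: [0.6029, 0.3361, 0.034]
tcp_rot: [[0.863, 0.006, 0.505], [-0.505, 0.0, 0.863], [0.005, -1.0, 0.003]]
force: [-0.5, 0.2, -3.4]
grip_width: 0.0411
```

```bash
python3 plan.py .602 .3344 .030 59.5 .035
```

```text
t 2.55 pos [0.6029 0.3361 0.034 ] a 59.65 F [-0.5  0.2 -3.4] grip 0.0411 rows needed 1
"translation": [[0.0001, 0.004, -0.0019]] "twist": [[-0.2, 0.2, 0.3]]
```

```bash
python3 look.py wrist w2; python3 plan.py .602 .3344 .030 59.5 .035
```

```text
t 2.6 pos [0.6028 0.3361 0.0339] a 59.65 F [ 0.3  0.5 -3.6] grip 0.0407 rows needed 1
"translation": [[0.0001, 0.0039, -0.0019]] "twist": [[-0.2, 0.2, 0.3]]
```

View pics/w2.png

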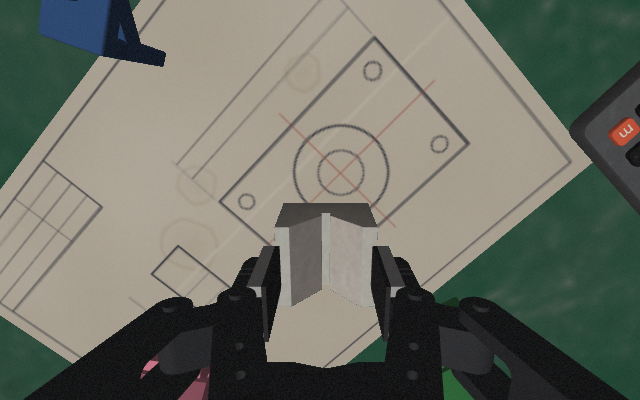

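```bash
cat > held.py <<'E'
from seg import *
import sys
tag=sys.argv[1]
d=np.load(f'pics/{tag}.npz'); P=d['P']; s=arm.sense(); R=np.array(s['tcp_rot']); p=np.array(s['eef_pos'])
T=(P-p)@R
m=(abs(T[...,2])<.0215)&(abs(T[...,0])<.04)&(T[...,1]>-.02)&(T[...,1]<.028)
v,u=np.nonzero(m); q=T[m]; print(len(q),u.min(),u.max(),v.min(),v.max())
top=q[q[:,1]<np.percentile(q[:,1],3)+.003]
print('tool x range',np.percentile(q[:,0],[1,50,99]).round(4),'top y(depth)',np.percentile(q[:,1],[1,5]).round(4),'x of top',np.percentile(top[:,0],[1,99]).round(4))
E
python3 held.py w2
```

```text
9382 271 380 204 308
tool x range [-0.0199 -0.0046  0.0197] top y(depth) [-0.0179 -0.0087] x of top [-0.012  0.01 ]
```

```bash
python3 - <<'E'
from seg import *
P=np.load('pics/w2.npz')['P']
for u,v in [(283,240),(284,260),(371,240),(371,260),(326,230),(326,270),(325,208),(300,215)]: print(u,v,P[v,u].round(4))
E
python3 plan.py .602 .3344 .12 59.5
```

```text
283 240 [0.582  0.3271 0.0374]
284 260 [0.5907 0.3219 0.0362]
371 240 [0.602  0.3599 0.0359]
371 260 [0.6099 0.3555 0.0371]
326 230 [0.5945 0.3415 0.0168]
326 270 [0.6132 0.3306 0.0175]
325 208 [0.5859 0.346  0.0116]
300 215 [0.58   0.3357 0.0219]
t 2.6 pos [0.6028 0.3361 0.0339] a 59.65 F [ 0.3  0.5 -3.6] grip 0.0407 rows needed 2
"translation": [[0.0003, -0.0431, -0.0008], [0.0002, -0.0431, -0.0009]] "twist": [[-0.1, 0.1, 0.1], [-0.1, 0.1, 0.1]]
```

Request:
move_arm(translation=[[0, -0.04, 0], [0, -0.04, 0]], twist=[[0, 0, 0], [0, 0, 0]], grip=[0.035, 0.035])

```text
t: 2.8
eef_pos: [0.5964, 0.3334, 0.1056]
tcp_rot: [[0.863, -0.01, 0.505], [-0.505, -0.006, 0.863], [-0.005, -1.0, -0.011]]
force: [0.8, 0.9, -2.6]
grip_width: 0.0406
```

```bash
python3 plan.py .5525 .0428 .12 15.6 .045
```

```text
t 2.8 pos [0.5964 0.3334 0.1056] a 59.64 F [ 0.8  0.9 -2.6] grip 0.0406 rows needed 7
"translation": [[0.0156, -0.0017, -0.039], [0.0197, -0.0018, -0.0371], [0.0237, -0.0018, -0.0347], [0.0273, -0.0019, -0.0319], [0.0307, -0.002, -0.0287]] "twist": [[0.1, 6.3, -0.0], [0.1, 6.3, -0.0], [0.1, 6.3, -0.0], [0.1, 6.3, -0.0], [0.1, 6.3, -0.0]]
```

Request:
move_arm(translation=[[0.016, -0.004, -0.039], [0.02, -0.002, -0.037], [0.024, -0.002, -0.035], [0.027, -0.002, -0.032], [0.031, -0.002, -0.029]], twist=[[0.1, 6.3, 0], [0.1, 6.3, 0], [0.1, 6.3, 0], [0.1, 6.3, 0], [0.1, 6.3, 0]], grip=[0.035, 0.035, 0.035, 0.035, 0.035])

```text
t: 3.3
eef_pos: [0.5668, 0.1256, 0.1246]
tcp_rot: [[0.462, 0.009, 0.887], [-0.887, 0.005, 0.462], [-0.001, -1.0, 0.011]]
force: [1.0, -0.1, -2.9]
grip_width: 0.041
```

```bash
python3 plan.py .5525 .0428 .12 15.6 .045
```

```text
t 3.3 pos [0.5668 0.1256 0.1246] a 27.5 F [ 1.  -0.1 -2.9] grip 0.041 rows needed 2
"translation": [[0.0334, 0.002, -0.0255], [0.0359, 0.0022, -0.0219]] "twist": [[-0.3, 5.9, -0.0], [-0.3, 5.9, -0.0]]
```

Request:
move_arm(translation=[[0.033, 0.002, -0.025], [0.03, 0.002, -0.019], [0, 0, 0]], twist=[[-0.3, 5.9, 0], [-0.3, 5, 0], [0, 0, 0]], grip=[0.035, 0.035, 0.035])

```text
t: 3.6
eef_pos: [0.5507, 0.0421, 0.1197]
tcp_rot: [[0.271, -0.002, 0.963], [-0.963, -0.001, 0.271], [0.0, -1.0, -0.002]]
force: [0.1, -0.1, -4.7]
grip_width: 0.041
```

```bash
python3 look.py wrist w3; python3 plan.py .5525 .0428 .12 15.6 .045; python3 held.py w3
```

```text
t 3.65 pos [0.5511 0.0438 0.1198] a 15.84 F [-0.4  0.6 -3.6] grip 0.0406 rows needed 1
"translation": [[0.0014, -0.0002, 0.0011]] "twist": [[0.1, 0.2, -0.0]]
9151 274 382 205 308
tool x range [-0.0181 -0.0029  0.0215] top y(depth) [-0.0174 -0.0057] x of top [-0.0104  0.0116]
```

View pics/w3.png

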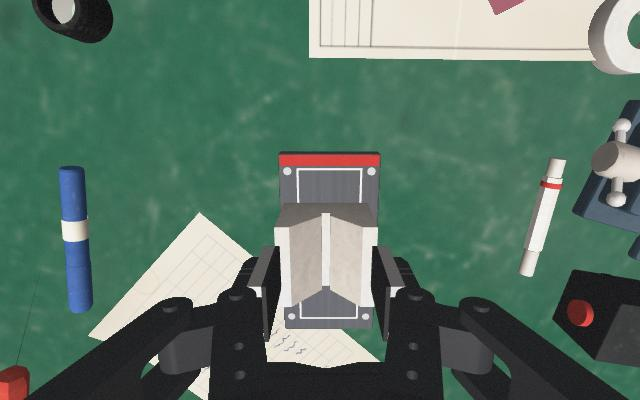

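```bash
python3 look.py wrist w3; python3 plan.py .5525 .0428 .12 15.6 .045; python3 held.py w3; python3 - <<'E'
from seg import *
P=np.load('pics/w3.npz')['P'];im=np.load('pics/w3.npz')['im']; Z=P[...,2]
m=((Z>.006)&(Z<.018)&(abs(P[...,0]-.56)<.1)&(abs(P[...,1])<.12)).astype(np.uint8)
m=cv2.morphologyEx(m,cv2.MORPH_OPEN,np.ones((3,3),np.uint8))
k,l,s,ce=cv2.connectedComponentsWithStats(m); print(s[1:])
q=P[(l>0)&(s[l][...,4]>150)]; print(cv2.minAreaRect(q[:,:2].astype(np.float32)), np.median(q[:,2]))
q=P[(l==l[175,300])]; q=q[q[:,2]>.008];print(cv2.minAreaRect(q[:,:2].astype(np.float32)))
E
```

```text
t 3.7 pos [0.5515 0.0453 0.12  ] a 15.96 F [-0.9  0.6 -3.3] grip 0.0408 rows needed 1
"translation": [[0.0027, 0.0, 0.0003]] "twist": [[0.0, 0.4, -0.1]]
9204 274 383 204 308
tool x range [-0.0184 -0.0033  0.0212] top y(depth) [-0.0176 -0.0069] x of top [-0.0106  0.0113]
[[ 277  154  102   63 4925]
 [ 283  286   89   45 2734]]
((0.5634828209877014, 0.002943769097328186), (0.07536199688911438, 0.15073174238204956), 15.499279975891113) 0.011985610267045834
((0.5495160222053528, 0.053260818123817444), (0.07525260001420975, 0.04682893678545952), 15.052248001098633)
```

Request:
move_arm(translation=[[0.003, 0.0, 0.0], [0, 0.02, 0], [0, 0.02, 0]], twist=[[0, 0.4, 0], [0, 0, 0], [0, 0, 0]], grip=[0.035, 0.035, 0.035])

```text
t: 4.0
eef_pos: [0.5562, 0.045, 0.0828]
tcp_rot: [[0.272, 0.007, 0.962], [-0.962, 0.002, 0.272], [0.0, -1.0, 0.008]]
force: [0.8, -1.5, -4.1]
grip_width: 0.0409
```

```bash
python3 plan.py .5522 .0433 .046 15.55 .02
```

```text
t 4.0 pos [0.5562 0.045  0.0828] a 15.81 F [ 0.8 -1.5 -4.1] grip 0.0409 rows needed 2
"translation": [[0.0003, 0.0184, -0.0023], [0.0003, 0.0184, -0.0022]] "twist": [[-0.2, 0.1, 0.0], [-0.2, 0.1, 0.0]]
```

Request:
move_arm(translation=[[0, 0.012, -0.0045], [0, 0.01, 0], [0, 0.003, 0], [0, 0, 0]], twist=[[-0.4, 0.2, 0], [0, 0, 0], [0, 0, 0], [0, 0, 0]], grip=[0.035, 0.035, 0.035, 0.035])

```text
t: 4.4
eef_pos: [0.5501, 0.047, 0.0538]
tcp_rot: [[0.274, -0.005, 0.962], [-0.962, 0.0, 0.274], [-0.002, -1.0, -0.004]]
force: [-0.0, 0.2, -3.0]
grip_width: 0.0405
```

```bash
python3 plan.py .5522 .0433 .046 15.55 .02
```

```text
t 4.4 pos [0.5501 0.047  0.0538] a 15.92 F [-0.   0.2 -3. ] grip 0.0405 rows needed 1
"translation": [[0.0041, 0.0077, 0.0011]] "twist": [[0.2, 0.4, -0.1]]
```

Request:
move_arm(translation=[[0.0045, 0.002, 0.001], [0.0005, 0, 0], [0.0005, 0, 0]], twist=[[0.2, 0.4, 0], [0, 0, 0], [0, 0, 0]], grip=[0.035, 0.035, 0.035])

```text
t: 4.7
eef_pos: [0.5542, 0.0417, 0.0533]
tcp_rot: [[0.267, 0.002, 0.964], [-0.964, 0.001, 0.267], [-0.001, -1.0, 0.002]]
force: [-0.0, -0.4, -4.6]
grip_width: 0.0404
```

```bash
python3 plan.py .5522 .0433 .046 15.55 .02
```

```text
t 4.7 pos [0.5542 0.0417 0.0533] a 15.51 F [-0.  -0.4 -4.6] grip 0.0404 rows needed 1
"translation": [[-0.0021, 0.0073, -0.0015]] "twist": [[-0.1, -0.0, -0.0]]
```

Request:
move_arm(translation=[[-0.0015, 0.003, -0.001], [0, 0.001, 0], [0, 0, 0]], twist=[[0, 0, 0], [0, 0, 0], [0, 0, 0]], grip=[0.035, 0.035, 0.035])

```text
t: 5.0
eef_pos: [0.5537, 0.0425, 0.0501]
tcp_rot: [[0.267, 0.004, 0.964], [-0.964, 0.001, 0.267], [0.0, -1.0, 0.004]]
force: [0.6, 0.9, -2.9]
grip_width: 0.0409
```

```bash
python3 plan.py .5522 .0433 .046 15.55 .02
```

```text
t 5.0 pos [0.5537 0.0425 0.0501] a 15.47 F [ 0.6  0.9 -2.9] grip 0.0409 rows needed 1
"translation": [[-0.0011, 0.0041, -0.0012]] "twist": [[-0.2, -0.1, 0.0]]
```

Request:
move_arm(translation=[[-0.001, 0.002, -0.001], [0, 0.001, 0], [0, 0.001, 0]], twist=[[-0.2, 0, 0], [0, 0, 0], [0, 0, 0]], grip=[0.035, 0.035, 0.035])

```text
t: 5.3
eef_pos: [0.5524, 0.0433, 0.046]
tcp_rot: [[0.267, 0.001, 0.964], [-0.964, 0.0, 0.267], [0.0, -1.0, 0.001]]
force: [-0.0, -0.3, -3.1]
grip_width: 0.0408
```

```bash
python3 plan.py .5522 .0433 .046 15.55 .02
```

```text
t 5.3 pos [0.5524 0.0433 0.046 ] a 15.47 F [-0.  -0.3 -3.1] grip 0.0408 rows needed 1
"translation": [[-0.0, 0.0, -0.0002]] "twist": [[-0.0, -0.1, 0.0]]
```

Request:
move_arm(translation=[[0, 0.001, 0], [0, 0.001, 0]], twist=[[0, 0, 0], [0, 0, 0]], grip=[0.035, 0.035])

```text
t: 5.5
eef_pos: [0.5524, 0.0436, 0.045]
tcp_rot: [[0.267, -0.0, 0.964], [-0.964, 0.0, 0.267], [-0.0, -1.0, 0.0]]
force: [-5.4, -0.2, 10.8]
grip_width: 0.0406
```

```bash
python3 plan.py .5522 .0433 .046 15.55 .02
```

```text
t 5.5 pos [0.5524 0.0436 0.045 ] a 15.49 F [-5.4 -0.2 10.8] grip 0.0406 rows needed 1
"translation": [[0.0002, -0.001, -0.0002]] "twist": [[-0.0, -0.1, -0.0]]
```

Contact. Release, then rise.

Request:
move_arm(translation=[[0, 0, 0], [0, 0, 0], [0, 0, 0], [0, 0, 0]], twist=[[0, 0, 0], [0, 0, 0], [0, 0, 0], [0, 0, 0]], grip=[0.05, 0.06, 0.07, 0.07])

```text
t: 5.9
eef_pos: [0.5545, 0.0434, 0.0468]
tcp_rot: [[0.267, 0.005, 0.964], [-0.964, -0.0, 0.267], [0.001, -1.0, 0.004]]
force: [0.1, 0.3, 0.9]
grip_width: 0.07
```

```bash
python3 plan.py .5522 .0433 .046 15.55 .02
```

```text
t 5.9 pos [0.5545 0.0434 0.0468] a 15.49 F [0.1 0.3 0.9] grip 0.07 rows needed 1
"translation": [[-0.0006, 0.0008, -0.0023]] "twist": [[-0.2, -0.1, 0.1]]
```

Request:
move_arm(translation=[[0, -0.02, 0], [0, -0.04, 0], [-0.01, -0.04, 0], [-0.02, -0.01, 0], [0, 0, 0]], twist=[[0, 0, 0], [0, 0, 0], [0, 0, 0], [0, 0, 0], [0, 0, 0]], grip=[0.08, 0.0854, 0.0854, 0.0854, 0.0854])

```text
t: 6.4
eef_pos: [0.5454, 0.0725, 0.1597]
tcp_rot: [[0.266, 0.003, 0.964], [-0.964, 0.0, 0.266], [0.0, -1.0, 0.003]]
force: [0.8, 0.1, -0.4]
grip_width: 0.0854
```

```bash
python3 look.py wrist w4;python3 plan.py .654 -.1995 .12 57
```

```text
t 6.45 pos [0.5458 0.0715 0.1594] a 15.39 F [ 1.3 -0.6  0.4] grip 0.0853 rows needed 7
"translation": [[0.0414, 0.0057, 0.0046], [0.0417, 0.0057, 0.0003], [0.0415, 0.0057, -0.004], [0.0409, 0.0057, -0.0083], [0.0398, 0.0056, -0.0125]] "twist": [[-0.0, -5.9, 0.0], [-0.0, -5.9, 0.0], [-0.0, -5.9, 0.0], [-0.0, -5.9, 0.0], [-0.0, -5.9, 0.0]]
```

View pics/w4.png

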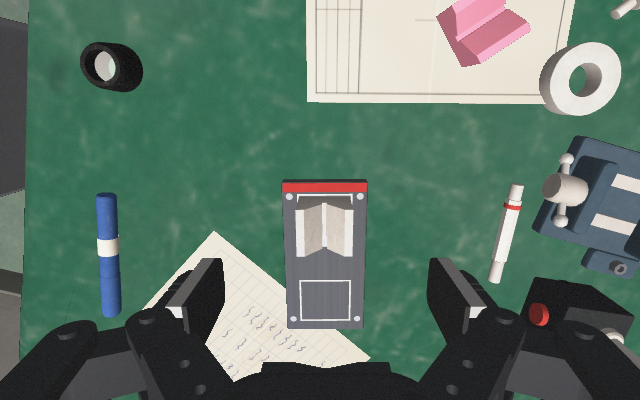

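The block stands in the red-end outline, at about (325,225), and the other outline is clear at (325,300). Measuring.

```bash
cat > plate.py <<'E'
from seg import *
import sys
tag=sys.argv[1]; zb=float(sys.argv[2]) if len(sys.argv)>2 else .02
d=np.load(f'pics/{tag}.npz');P=d['P'];Z=P[...,2]
near=(abs(P[...,0]-.5635)<.1)&(abs(P[...,1]-.003)<.11)
m=((Z>.006)&(Z<.08)&near).astype(np.uint8); m=cv2.morphologyEx(m,cv2.MORPH_OPEN,np.ones((3,3),np.uint8))
q=P[m>0]; q=q[q[:,2]<.018]; r=cv2.minAreaRect(q[:,:2].astype(np.float32)); print('plate',r)
a=np.radians(15.55); c=np.array([.5635,.0028]); A=np.array([[np.cos(a),np.sin(a)],[-np.sin(a),np.cos(a)]])
def loc(xy): return (np.asarray(xy)-c)@A.T
print('plate centre in nominal',(loc(r[0])*1000).round(2))
h=P[(m>0)&(Z>zb)&(Z<.055)]; l=loc(h[:,:2])
for nm,s in(('+',l[:,1]>2e-3),('-',l[:,1]<-2e-3)):
    if s.sum()<50: continue
    rr=cv2.minAreaRect(h[s][:,:2].astype(np.float32)); print(nm,s.sum(),'loc mm',(loc(rr[0])*1000).round(2),'dims',np.round(rr[1],4),'ang',round(rr[2],2),'x',np.percentile(l[s][:,0],[.5,99.5]).round(4),'y',np.percentile(l[s][:,1],[.5,99.5]).round(4),'ztop',np.percentile(h[s][:,2],98).round(4))
E
python3 plate.py w4
```

```text
plate ((0.5634108185768127, 0.003518998622894287), (0.07525638490915298, 0.14988456666469574), 15.625383377075195)
plate centre in nominal [0.11 0.72]
+ 3042 loc mm [-0.22 41.99] dims [0.0452 0.041 ] ang 15.21 x [-0.0225  0.0221] y [0.022  0.0621] ztop 0.049
```

Request:
move_arm(translation=[[0.041, 0.006, 0.005], [0.042, 0.006, 0], [0.042, 0.006, -0.004], [0.041, 0.006, -0.008], [0.04, 0.006, -0.013]], twist=[[0, -5.9, 0], [0, -5.9, 0], [0, -5.9, 0], [0, -5.9, 0], [0, -5.9, 0]], grip=[0.0854, 0.0854, 0.0854, 0.0854, 0.0854])

```text
t: 6.95
eef_pos: [0.6248, -0.1256, 0.1242]
tcp_rot: [[0.725, -0.001, 0.688], [-0.688, 0.001, 0.725], [-0.001, -1.0, 0.0]]
force: [1.5, -0.6, 1.1]
grip_width: 0.0854
```

```bash
python3 plan.py .654 -.1995 .12 57
```

```text
t 6.95 pos [ 0.6248 -0.1256  0.1242] a 46.49 F [ 1.5 -0.6  1.1] grip 0.0854 rows needed 2
"translation": [[0.036, 0.0021, -0.0168], [0.0343, 0.0021, -0.02]] "twist": [[-0.0, -5.3, -0.0], [-0.0, -5.3, -0.0]]
```

Request:
move_arm(translation=[[0.036, 0.002, -0.017], [0.028, 0.002, -0.016], [0, 0, 0]], twist=[[0, -5.3, 0], [0, -4.5, 0], [0, 0, 0]], grip=[0.0854, 0.0854, 0.0854])

```text
t: 7.25
eef_pos: [0.6497, -0.2032, 0.1127]
tcp_rot: [[0.834, -0.007, 0.552], [-0.552, 0.001, 0.834], [-0.006, -1.0, -0.004]]
force: [-0.4, 0.5, -0.0]
grip_width: 0.0855
```

```bash
python3 look.py wrist w5;python3 plan.py .654 -.1995 .12 57; python3 - <<'E'
from seg import *
P=np.load('pics/w5.npz')['P'];Z=P[...,2]
m=((Z>.012)&(Z<.06)&(np.hypot(P[...,0]-.654,P[...,1]+.2)<.045)).astype(np.uint8)
m=cv2.morphologyEx(m,cv2.MORPH_OPEN,np.ones((3,3),np.uint8))
print(m.sum(),cv2.minAreaRect(P[m>0][:,:2].astype(np.float32)))
m=((Z>.006)&(Z<.06)&(np.hypot(P[...,0]-.566,P[...,1]+.338)<.08)).astype(np.uint8)
print(m.sum()); 
if m.sum(): print(cv2.minAreaRect(P[m>0][:,:2].astype(np.float32)))
E
```

```text
t 7.3 pos [ 0.6489 -0.2013  0.1123] a 56.45 F [-0.5  0.6 -0.5] grip 0.0852 rows needed 1
"translation": [[0.0032, -0.0078, 0.0043]] "twist": [[0.2, -0.5, -0.5]]
4043 ((0.6545770764350891, -0.1999632865190506), (0.04510556906461716, 0.04087444394826889), 57.792484283447266)
6361
((0.5670097470283508, -0.3376639187335968), (0.02651948854327202, 0.12505242228507996), 23.360198974609375)
```

View pics/w5.png

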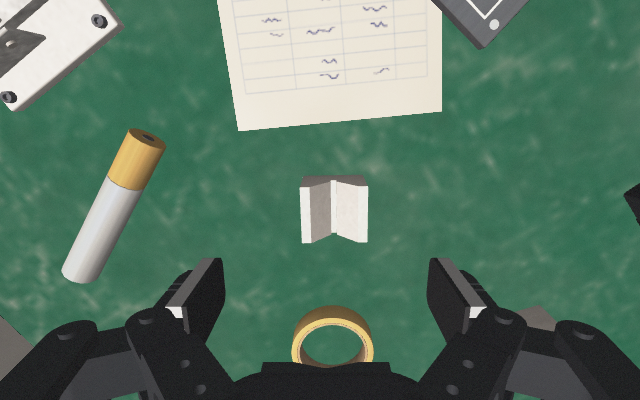

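The grey V-block is at (334,210), clear of the tape roll at (333,335). The spindle, brass end up in this view, is at (112,205).

```bash
python3 plan.py .6545 -.2 .08 57.5
```

```text
t 7.3 pos [ 0.6489 -0.2013  0.1123] a 56.45 F [-0.5  0.6 -0.5] grip 0.0852 rows needed 1
"translation": [[0.0043, 0.0322, 0.0043]] "twist": [[0.2, -1.0, -0.5]]
```

Request:
move_arm(translation=[[0.004, 0.02, 0.004], [0, 0.02, 0], [0, 0.02, 0], [0, 0.01, 0]], twist=[[0.2, -1.0, -0.4], [0, 0, 0], [0, 0, 0], [0, 0, 0]], grip=[0.0854, 0.0854, 0.0854, 0.0854])

```text
t: 7.7
eef_pos: [0.6526, -0.1986, 0.0382]
tcp_rot: [[0.841, -0.003, 0.541], [-0.541, 0.003, 0.841], [-0.004, -1.0, 0.001]]
force: [-1.7, -0.1, -1.1]
grip_width: 0.0852
```

```bash
python3 plan.py .6545 -.2 .033 57.5
```

```text
t 7.7 pos [ 0.6526 -0.1986  0.0382] a 57.27 F [-1.7 -0.1 -1.1] grip 0.0852 rows needed 1
"translation": [[0.0024, 0.0052, -0.0002]] "twist": [[-0.0, -0.2, -0.2]]
```

Request:
move_arm(translation=[[0.0015, 0.004, 0], [0, 0.001, 0], [0, 0, 0]], twist=[[0, -0.2, -0.2], [0, 0, 0], [0, 0, 0]], grip=[0.075, 0.065, 0.055])

```text
t: 8.0
eef_pos: [0.652, -0.1972, 0.0308]
tcp_rot: [[0.844, -0.004, 0.537], [-0.537, 0.002, 0.844], [-0.004, -1.0, 0.0]]
force: [0.1, -0.7, 0.3]
grip_width: 0.055
```

```bash
python3 plan.py .6545 -.2 .033 57.5
```

```text
t 8.0 pos [ 0.652  -0.1972  0.0308] a 57.52 F [ 0.1 -0.7  0.3] grip 0.055 rows needed 1
"translation": [[0.0036, -0.0022, -0.001]] "twist": [[-0.0, 0.0, -0.3]]
```

Request:
move_arm(translation=[[0.003, -0.002, -0.001], [0, 0, 0]], twist=[[0, 0, -0.2], [0, 0, 0]], grip=[0.05, 0.05])

```text
t: 8.2
eef_pos: [0.6555, -0.2001, 0.035]
tcp_rot: [[0.844, 0.002, 0.537], [-0.537, -0.001, 0.844], [0.002, -1.0, 0.0]]
force: [0.7, -0.8, 0.2]
grip_width: 0.0495
```

```bash
python3 plan.py .6545 -.2 .033 57.5
```

```text
t 8.2 pos [ 0.6555 -0.2001  0.035 ] a 57.54 F [ 0.7 -0.8  0.2] grip 0.0495 rows needed 1
"translation": [[-0.0009, 0.002, -0.0004]] "twist": [[-0.0, 0.0, 0.1]]
```

Request:
move_arm(translation=[[-0.0005, 0.001, 0], [0, 0, 0], [0, 0, 0]], twist=[[0, 0, 0], [0, 0, 0], [0, 0, 0]], grip=[0.035, 0.035, 0.035])

```text
t: 8.5
eef_pos: [0.6565, -0.2008, 0.0365]
tcp_rot: [[0.844, 0.006, 0.537], [-0.537, -0.003, 0.844], [0.006, -1.0, 0.001]]
force: [-0.0, 0.2, 0.2]
grip_width: 0.0346
```

```bash
python3 look.py wrist w6; python3 held.py w6; python3 plan.py .6545 -.2 .12 57.5
```

```text
8528 271 380 200 308
tool x range [-0.0225 -0.0085  0.0171] top y(depth) [-0.0185 -0.0124] x of top [-0.012  0.01 ]
t 8.55 pos [ 0.6565 -0.2008  0.0365] a 57.52 F [-0.2  0.2 -0.3] grip 0.0351 rows needed 2
"translation": [[-0.0008, -0.0418, -0.0002], [-0.0009, -0.0418, -0.0002]] "twist": [[-0.0, 0.0, 0.2], [-0.0, 0.0, 0.2]]
```

View pics/w6.png

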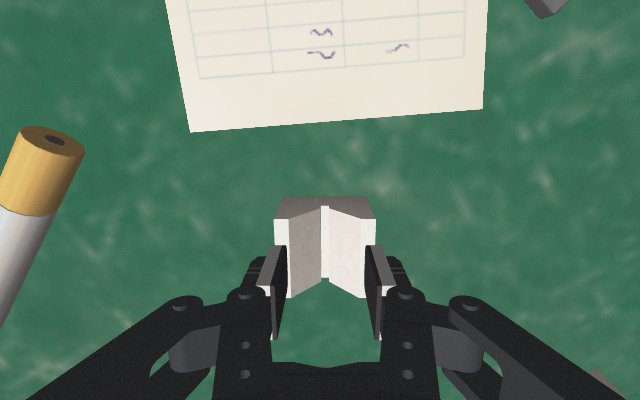

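Request:
move_arm(translation=[[0, -0.006, 0], [0, -0.004, 0], [0, 0, 0]], twist=[[0, 0, 0], [0, 0, 0], [0, 0, 0]], grip=[0.03, 0.03, 0.03])

```text
t: 8.85
eef_pos: [0.6562, -0.2006, 0.047]
tcp_rot: [[0.844, 0.005, 0.537], [-0.537, -0.002, 0.844], [0.006, -1.0, 0.001]]
force: [-0.3, -0.4, -0.2]
grip_width: 0.0298
```

```bash
python3 look.py wrist w7; python3 held.py w7;python3 - <<'E'
from seg import *
P=np.load('pics/w7.npz')['P']
for u,v in [(281,240),(281,230),(371,230),(371,240),(326,230),(326,270)]: print(u,v,P[v,u].round(4))
E
python3 plan.py .6545 -.2 .12 57.5
```

```text
6594 271 380 200 308
tool x range [-0.022  -0.0083  0.0173] top y(depth) [-0.0189 -0.0148] x of top [-0.0122  0.0101]
281 240 [ 0.639  -0.2149  0.0353]
281 230 [ 0.6344 -0.2116  0.0363]
371 230 [ 0.6576 -0.1756  0.0358]
371 240 [ 0.6621 -0.1783  0.0356]
326 230 [ 0.6525 -0.1978  0.0168]
326 270 [ 6.805e-01 -2.155e-01 -4.000e-04]
t 8.9 pos [ 0.6562 -0.2006  0.0468] a 57.52 F [ 0.1 -0.1  0.3] grip 0.03 rows needed 2
"translation": [[-0.0007, -0.0366, -0.0002], [-0.0008, -0.0366, -0.0002]] "twist": [[-0.0, 0.0, 0.2], [-0.0, 0.0, 0.2]]
```

View pics/w7.png

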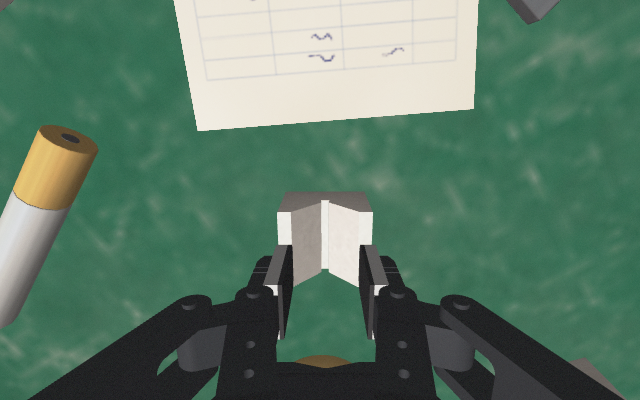

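```bash
python3 - <<'E'
from seg import *
s=arm.sense();R=np.array(s['tcp_rot']);p=np.array(s['eef_pos'])
for tag,pp in (('w7',p),('w6',np.array([.6565,-.2008,.0365]))):
    P=np.load(f'pics/{tag}.npz')['P']; T=(P-pp)@R
    for u,v in [(290,248),(288,260),(285,300),(280,335),(275,270),(270,285),(361,248),(364,300),(372,270)]: print(tag,u,v,(T[v,u]*1000).round(1))
P=np.load('pics/w2.npz')['P']; s2=np.array([.6028,.3361,.0339])
from plan import Rt
T=(P-s2)@Rt(59.65)
for u,v in [(279,248),(277,260),(272,300),(267,330),(262,280)]: print('w2',u,v,(T[v,u]*1000).round(1))
E
```

```text
w7 290 248 [-11.9  -8.7 -14.8]
w7 288 260 [-10.7 -17.5 -14.8]
w7 285 300 [ -1.  -30.7 -14.8]
w7 280 335 [  8.3 -38.4 -16. ]
w7 275 270 [-11.  -26.5 -18.7]
w7 270 285 [-11.6 -38.2 -18.7]
w7 361 248 [-11.7  -8.2  15.2]
w7 364 300 [  3.  -24.5  15.2]
w7 372 270 [-11.7 -27.6  17.3]
w6 290 248 [ -7.9   0.3 -15.8]
w6 288 260 [ -1.8   0.6 -16.9]
w6 285 300 [ 42.   36.3 -23.8]
w6 280 335 [ 66.   35.8 -27.5]
w6 275 270 [-11.5 -27.  -18.5]
w6 270 285 [-11.7 -37.9 -18.7]
w6 361 248 [-7.7  0.8 16.2]
w6 364 300 [42.1 36.6 23. ]
w6 372 270 [-10.6 -25.3  17.7]
w2 279 248 [ -9.3  -2.7 -20.3]
w2 277 260 [ -7.3 -10.4 -20.2]
w2 272 300 [  1.  -27.2 -20.3]
w2 267 330 [  5.3 -39.1 -20.5]
w2 262 280 [-11.3 -33.7 -22.3]
```

```bash
python3 - <<'E'
from seg import *
c=cam('side'); im,D=arm.get_image('side')
f,cx,cy,R,t=c
s=arm.sense();Rt=np.array(s['tcp_rot']);p=np.array(s['eef_pos'])
def pr(X):
    q=R@X+t; return cx+f*q[0]/q[2],cy+f*q[1]/q[2]
u,v=pr(p); print(u,v,p)
x0,y0=int(u)-80,int(v)-80; a=cv2.resize(im[y0:y0+130,x0:x0+160],None,fx=5,fy=4.6,interpolation=cv2.INTER_CUBIC)
for k,dz in (((0,0,255),0),((255,0,0),.025),((0,255,0),-.0087)):
    for w in (-.0148,.0148):
        U,V=pr(p+Rt@np.array([0,dz,w])); cv2.circle(a,(int((U-x0)*5),int((V-y0)*4.6)),4,k,-1)
cv2.imwrite('pics/s1.png',a)
P=np.load('pics/w1.npz')['P']
from plan import Rt as RR
T=(P-np.array([.574,.349,.1455]))@RR(60.4)
for u,v in [(222,262),(220,270),(215,300),(432,262)]: print((T[v,u]*1000).round(1))
E
```

```text
231.80584939803114 197.31197820617732 [ 0.65603275 -0.20053164  0.04646938]
[-11.  -13.2 -41.7]
[ -9.7 -17.6 -41.4]
[ -1.4 -26.1 -41.6]
[-13.5 -18.1  43.7]
```

View pics/s1.png

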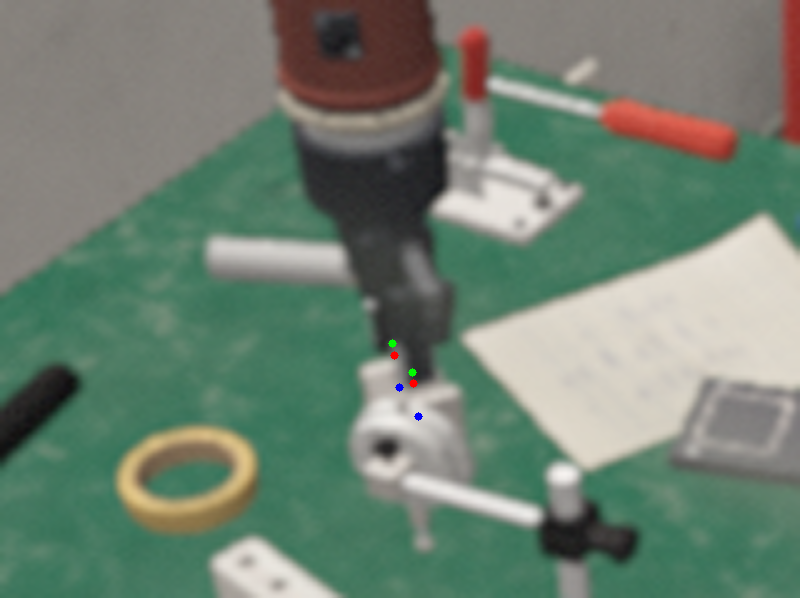

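```bash
python3 - <<'E'
from seg import *
from plan import Rt as RR
for tag,p,a,zr in (('w7',[.6562,-.2006,.0468],57.5,(.0135,.0195)),('w1',[.574,.349,.1455],60.4,(.038,.046))):
    P=np.load(f'pics/{tag}.npz')['P']; T=(P-np.array(p))@RR(a)
    m=(abs(T[...,2])>zr[0])&(abs(T[...,2])<zr[1])&(abs(T[...,0])<.0135)&(T[...,1]>-.04)&(P[...,2]>.041)
    print(tag,m.sum(),(np.percentile(T[m][:,1],[50,95,99,100])*1000).round(1))
E
```

```text
w7 2784 [-29.   -5.8  -2.5   0.1]
w1 2379 [-29.1 -15.6 -13.9 -12.9]
```

Request:
move_arm(translation=[[-0.001, 0, 0], [-0.001, 0, 0], [0, 0.015, 0], [0, 0.015, 0]], twist=[[0, 0, 0.2], [0, 0, 0], [0, 0, 0], [0, 0, 0]], grip=[0.0854, 0.0854, 0.0854, 0.0854])

```text
t: 9.35
eef_pos: [0.6558, -0.1999, 0.0169]
tcp_rot: [[0.844, 0.005, 0.537], [-0.537, -0.002, 0.844], [0.005, -1.0, 0.002]]
force: [0.1, 0.3, 0.3]
grip_width: 0.0846
```

```bash
python3 plan.py .6545 -.2 .006 57.5
```

```text
t 9.35 pos [ 0.6558 -0.1999  0.0169] a 57.52 F [0.1 0.3 0.3] grip 0.0846 rows needed 1
"translation": [[-0.0011, 0.0109, -0.0008]] "twist": [[-0.1, 0.0, 0.3]]
```

Request:
move_arm(translation=[[-0.001, 0.008, -0.001], [0, 0, 0], [0, 0, 0], [0, 0, 0]], twist=[[0, 0, 0.3], [0, 0, 0], [0, 0, 0], [0, 0, 0]], grip=[0.075, 0.065, 0.055, 0.05])

```text
t: 9.75
eef_pos: [0.6506, -0.1988, 0.0018]
tcp_rot: [[0.844, -0.008, 0.537], [-0.537, 0.005, 0.844], [-0.009, -1.0, 0.0]]
force: [0.2, 0.1, -0.0]
grip_width: 0.05
```

```bash
python3 plan.py .6542 -.1996 .006 57.5
```

```text
t 9.75 pos [ 0.6506 -0.1988  0.0018] a 57.52 F [ 0.2  0.1 -0. ] grip 0.05 rows needed 1
"translation": [[0.0035, -0.0042, 0.0013]] "twist": [[-0.0, 0.0, -0.5]]
```

Request:
move_arm(translation=[[0.002, -0.003, 0.001], [0.001, 0, 0], [0, 0, 0]], twist=[[0, 0, -0.3], [0, 0, -0.2], [0, 0, 0]], grip=[0.05, 0.05, 0.05])

```text
t: 10.05
eef_pos: [0.6549, -0.2, 0.0064]
tcp_rot: [[0.844, 0.002, 0.537], [-0.537, -0.001, 0.844], [0.002, -1.0, 0.0]]
force: [0.5, -0.9, -0.9]
grip_width: 0.05
```

```bash
python3 plan.py .6542 -.1996 .006 57.5
```

```text
t 10.05 pos [ 0.6549 -0.2     0.0064] a 57.52 F [ 0.5 -0.9 -0.9] grip 0.05 rows needed 1
"translation": [[-0.0008, 0.0004, -0.0]] "twist": [[-0.0, 0.0, 0.1]]
```

Request:
move_arm(translation=[[-0.0005, 0, 0], [0, 0, 0], [0, 0, 0]], twist=[[0, 0, 0], [0, 0, 0], [0, 0, 0]], grip=[0.035, 0.035, 0.035])

```text
t: 10.35
eef_pos: [0.6548, -0.2, 0.0072]
tcp_rot: [[0.844, 0.003, 0.537], [-0.537, -0.002, 0.844], [0.004, -1.0, 0.0]]
force: [0.4, -0.7, -0.4]
grip_width: 0.0442
```

```bash
python3 look.py wrist w8; python3 held.py w8; python3 plan.py .6545 -.2 .1 57.5
```

```text
9848 270 381 175 330
tool x range [-0.0395 -0.0205  0.0382] top y(depth) [-0.0198 -0.019 ] x of top [-0.0208  0.0187]
t 10.4 pos [ 0.6548 -0.2     0.0072] a 57.52 F [ 0.2 -0.6 -1.5] grip 0.0443 rows needed 3
"translation": [[0.0, -0.0309, -0.0], [0.0, -0.0309, -0.0], [-0.0, -0.0309, -0.0001]] "twist": [[-0.0, 0.0, 0.1], [-0.0, 0.0, 0.1], [-0.0, 0.0, 0.1]]
```

View pics/w8.png

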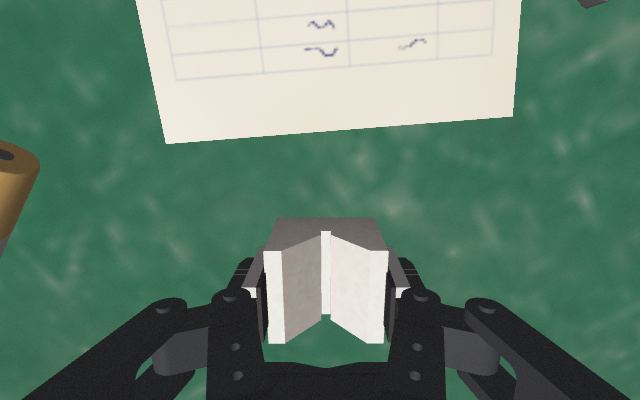

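Solid grip this time; the fingertips are about at the TCP rather than 25 mm ahead, so I'll use that from here on.

Request:
move_arm(translation=[[0, -0.03, 0], [0, -0.035, 0], [0, -0.025, 0]], twist=[[0, 0, 0], [0, 0, 0], [0, 0, 0]], grip=[0.035, 0.035, 0.035])

```text
t: 10.7
eef_pos: [0.6486, -0.1973, 0.0904]
tcp_rot: [[0.843, -0.012, 0.537], [-0.537, 0.005, 0.844], [-0.013, -1.0, -0.002]]
force: [0.3, 0.3, -3.6]
grip_width: 0.0442
```

```bash
python3 plan.py .575 -.0384 .09 15.55 .04
```

```text
t 10.7 pos [ 0.6486 -0.1973  0.0904] a 57.51 F [ 0.3  0.3 -3.6] grip 0.0442 rows needed 6
"translation": [[-0.0246, 0.0004, 0.0157], [-0.0263, 0.0003, 0.0126], [-0.0276, 0.0003, 0.0093], [-0.0286, 0.0002, 0.0059], [-0.0291, 0.0002, 0.0024]] "twist": [[0.1, 7.0, -0.1], [0.1, 7.0, -0.1], [0.1, 7.0, -0.1], [0.1, 7.0, -0.1], [0.1, 7.0, -0.1]]
```

Request:
move_arm(translation=[[-0.025, 0, 0.016], [-0.026, 0, 0.013], [-0.028, 0, 0.009], [-0.029, 0, 0.006], [-0.029, 0, 0.002]], twist=[[0.2, 7, -0.3], [0.1, 7, -0.1], [0.1, 7, -0.1], [0, 7, -0.1], [0, 7, -0.1]], grip=[0.035, 0.035, 0.035, 0.035, 0.035])

```text
t: 11.2
eef_pos: [0.5884, -0.0645, 0.0944]
tcp_rot: [[0.357, 0.008, 0.934], [-0.934, -0.002, 0.357], [0.005, -1.0, 0.007]]
force: [0.2, 0.6, -3.5]
grip_width: 0.0439
```

```bash
python3 plan.py .575 -.0384 .08 15.55 .04
```

```text
t 11.2 pos [ 0.5884 -0.0645  0.0944] a 20.92 F [ 0.2  0.6 -3.5] grip 0.0439 rows needed 1
"translation": [[-0.0292, 0.0142, -0.0033]] "twist": [[-0.4, 5.4, 0.2]]
```

Request:
move_arm(translation=[[-0.022, 0.01, -0.003], [0, 0.01, 0], [0, 0, 0]], twist=[[-0.4, 4.8, 0.2], [0, 0, 0], [0, 0, 0]], grip=[0.035, 0.035, 0.035])

```text
t: 11.5
eef_pos: [0.5739, -0.04, 0.072]
tcp_rot: [[0.276, -0.004, 0.961], [-0.961, 0.001, 0.276], [-0.002, -1.0, -0.003]]
force: [-0.4, 0.3, -3.4]
grip_width: 0.044
```

```bash
python3 plan.py .575 -.0384 .04 15.55 .04
```

```text
t 11.5 pos [ 0.5739 -0.04    0.072 ] a 16.02 F [-0.4  0.3 -3.4] grip 0.044 rows needed 1
"translation": [[-0.0012, 0.032, 0.0016]] "twist": [[0.2, 0.5, -0.1]]
```

Request:
move_arm(translation=[[-0.001, 0.015, 0.001], [0, 0.015, 0], [0, 0.006, 0]], twist=[[0.2, 0.4, 0], [0, 0, 0], [0, 0, 0]], grip=[0.035, 0.035, 0.035])

```text
t: 11.8
eef_pos: [0.5763, -0.0406, 0.0356]
tcp_rot: [[0.271, 0.002, 0.963], [-0.963, 0.001, 0.271], [-0.001, -1.0, 0.002]]
force: [0.3, -0.7, -3.5]
grip_width: 0.0441
```

```bash
python3 plan.py .575 -.0384 .023 15.55 .04
```

```text
t 11.8 pos [ 0.5763 -0.0406  0.0356] a 15.72 F [ 0.3 -0.7 -3.5] grip 0.0441 rows needed 1
"translation": [[-0.0025, 0.0126, -0.0007]] "twist": [[-0.1, 0.2, -0.0]]
```

Request:
move_arm(translation=[[-0.0015, 0.006, -0.001], [-0.0005, 0.003, 0], [0, 0, 0]], twist=[[-0.1, 0.2, 0], [0, 0, 0], [0, 0, 0]], grip=[0.035, 0.035, 0.035])

```text
t: 12.1
eef_pos: [0.5744, -0.04, 0.0247]
tcp_rot: [[0.266, -0.002, 0.964], [-0.964, 0.001, 0.266], [-0.002, -1.0, -0.002]]
force: [0.7, 0.5, -2.8]
grip_width: 0.044
```

```bash
python3 plan.py .575 -.0384 .02 15.55 .04
```

```text
t 12.1 pos [ 0.5744 -0.04    0.0247] a 15.45 F [ 0.7  0.5 -2.8] grip 0.044 rows needed 1
"translation": [[-0.0014, 0.0047, 0.0011]] "twist": [[0.1, -0.1, -0.1]]
```

Request:
move_arm(translation=[[-0.001, 0.002, 0.0005], [-0.0005, 0.001, 0], [0, 0, 0]], twist=[[0.1, 0, 0], [0, 0, 0], [0, 0, 0]], grip=[0.035, 0.035, 0.035])

```text
t: 12.4
eef_pos: [0.5754, -0.0387, 0.0226]
tcp_rot: [[0.266, 0.002, 0.964], [-0.964, 0.001, 0.266], [-0.001, -1.0, 0.002]]
force: [-0.3, 0.4, -3.7]
grip_width: 0.044
```

```bash
python3 plan.py .575 -.0384 .02 15.55 .04
```

```text
t 12.4 pos [ 0.5754 -0.0387  0.0226] a 15.46 F [-0.3  0.4 -3.7] grip 0.044 rows needed 1
"translation": [[-0.0004, 0.0026, -0.0004]] "twist": [[-0.1, -0.1, -0.0]]
```

Request:
move_arm(translation=[[-0.0005, 0.0015, -0.0005], [0, 0.0015, 0], [0, 0.001, 0]], twist=[[-0.1, 0, 0], [0, 0, 0], [0, 0, 0]], grip=[0.035, 0.035, 0.035])

```text
t: 12.7
eef_pos: [0.5755, -0.0383, 0.0193]
tcp_rot: [[0.267, 0.002, 0.964], [-0.964, 0.0, 0.267], [0.0, -1.0, 0.002]]
force: [-0.3, 0.0, -3.7]
grip_width: 0.0442
```

```bash
python3 plan.py .575 -.0384 .02 15.55 .04
```

```text
t 12.7 pos [ 0.5755 -0.0383  0.0193] a 15.47 F [-0.3  0.  -3.7] grip 0.0442 rows needed 1
"translation": [[-0.0, -0.0007, -0.0005]] "twist": [[-0.1, -0.1, 0.0]]
```

Request:
move_arm(translation=[[0, 0.001, -0.0005], [0, 0.001, 0]], twist=[[-0.1, 0, 0], [0, 0, 0]], grip=[0.035, 0.035])

```text
t: 12.9
eef_pos: [0.5756, -0.0383, 0.0191]
tcp_rot: [[0.267, 0.0, 0.964], [-0.964, -0.0, 0.267], [0.0, -1.0, -0.0]]
force: [-5.7, 0.3, 9.3]
grip_width: 0.0443
```

```bash
python3 plan.py .575 -.0384 .02 15.55 .04
```

```text
t 12.9 pos [ 0.5756 -0.0383  0.0191] a 15.49 F [-5.7  0.3  9.3] grip 0.0443 rows needed 1
"translation": [[-0.0, -0.0009, -0.0006]] "twist": [[0.0, -0.1, 0.0]]
```

Contact; release and retreat toward −y with a look.

Request:
move_arm(translation=[[0, 0, 0], [0, 0, 0], [0, 0, 0], [0, -0.002, 0]], twist=[[0, 0, 0], [0, 0, 0], [0, 0, 0], [0, 0, 0]], grip=[0.05, 0.06, 0.075, 0.08])

```text
t: 13.3
eef_pos: [0.5773, -0.0387, 0.0226]
tcp_rot: [[0.267, 0.004, 0.964], [-0.964, -0.001, 0.267], [0.002, -1.0, 0.003]]
force: [1.3, 0.4, -0.2]
grip_width: 0.0801
```

Request:
move_arm(translation=[[0, -0.03, 0], [0, -0.04, 0], [0.01, -0.03, 0], [0.035, -0.01, 0], [0.015, 0, 0]], twist=[[0, 0, 0], [0, 0, 0], [0, 0, 0], [0, 0, 0], [0, 0, 0]], grip=[0.08, 0.0854, 0.0854, 0.0854, 0.0854])

```text
t: 13.8
eef_pos: [0.5924, -0.0959, 0.1365]
tcp_rot: [[0.27, 0.002, 0.963], [-0.963, -0.001, 0.27], [0.001, -1.0, 0.001]]
force: [0.6, -0.6, 0.4]
grip_width: 0.0855
```

```bash
python3 look.py wrist w9;python3 plate.py w9; python3 look.py top t2; python3 plate.py t2; python3 plan.py .567 -.3377 .12 23.4
```

```text
plate ((0.5689775943756104, -0.01650596410036087), (0.07521237432956696, 0.10874294489622116), 15.612996101379395)
plate centre in nominal [  0.1  -20.07]
+ 1277 loc mm [-0.22 25.64] dims [0.0451 0.0086] ang 15.35 x [-0.0226  0.022 ] y [0.0214 0.0295] ztop 0.0486
- 4226 loc mm [  0.24 -42.5 ] dims [0.045  0.0402] ang 15.65 x [-0.022   0.0225] y [-0.0621 -0.0226] ztop 0.049
plate ((0.5556655526161194, 0.03202560171484947), (0.07618238776922226, 0.08839572966098785), 15.52031135559082)
plate centre in nominal [ 0.29 30.26]
+ 328 loc mm [-0.51 41.21] dims [0.0464 0.04  ] ang 15.61 x [-0.0233  0.0223] y [0.0215 0.0612] ztop 0.0508
t 13.9 pos [ 0.5912 -0.0953  0.1343] a 15.58 F [-0.1 -0.1  0.7] grip 0.0853 rows needed 6
"translation": [[0.0378, 0.0024, -0.0147], [0.0375, 0.0024, -0.0156], [0.0371, 0.0024, -0.0164], [0.0367, 0.0024, -0.0173], [0.0363, 0.0024, -0.0181]] "twist": [[0.0, -1.3, -0.0], [0.0, -1.3, -0.0], [0.0, -1.3, -0.0], [0.0, -1.3, -0.0], [0.0, -1.3, -0.0]]
```

View pics/w9.png

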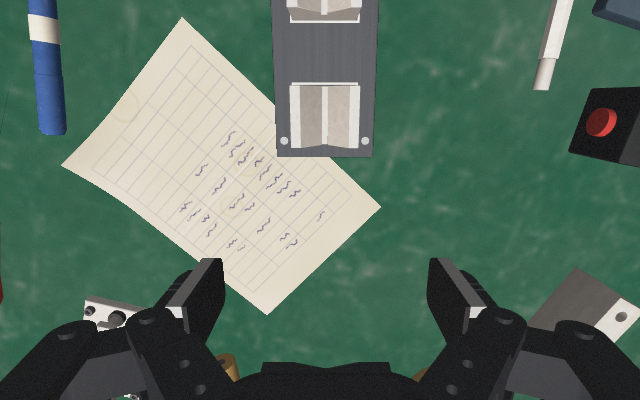

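Request:
move_arm(translation=[[0.038, 0.002, -0.015], [0.038, 0.002, -0.016], [0.037, 0.002, -0.016], [0.037, 0.002, -0.017], [0.036, 0.002, -0.018]], twist=[[0, -1.3, 0], [0, -1.3, 0], [0, -1.3, 0], [0, -1.3, 0], [0, -1.3, 0]], grip=[0.0854, 0.0854, 0.0854, 0.0854, 0.0854])

```text
t: 14.4
eef_pos: [0.5684, -0.2911, 0.1153]
tcp_rot: [[0.388, -0.012, 0.922], [-0.922, 0.012, 0.388], [-0.015, -1.0, -0.006]]
force: [-0.2, 0.5, -0.4]
grip_width: 0.0853
```

```bash
python3 plan.py .567 -.3377 .11 23.4
```

```text
t 14.4 pos [ 0.5684 -0.2911  0.1153] a 22.82 F [-0.2  0.5 -0.4] grip 0.0853 rows needed 2
"translation": [[0.0212, 0.0024, -0.0097], [0.0212, 0.0025, -0.0098]] "twist": [[0.2, -0.3, -0.4], [0.2, -0.3, -0.4]]
```

Request:
move_arm(translation=[[0.02, 0.002, -0.01], [0.015, 0.002, -0.007], [0, 0, 0], [0, 0, 0]], twist=[[0.2, -0.3, -0.4], [0.2, -0.3, -0.4], [0, 0, 0], [0, 0, 0]], grip=[0.0854, 0.0854, 0.0854, 0.0854])

```text
t: 14.8
eef_pos: [0.5624, -0.3305, 0.104]
tcp_rot: [[0.394, -0.007, 0.919], [-0.919, 0.009, 0.394], [-0.011, -1.0, -0.003]]
force: [0.3, 0.4, -0.9]
grip_width: 0.0858
```

```bash
python3 look.py wrist w10;python3 plan.py .567 -.3377 .11 23.4;  python3 - <<'E'
from seg import *
d=np.load('pics/w10.npz');P=d['P'];Z=P[...,2]
m=((Z>.004)&(Z<.06)&(np.hypot(P[...,0]-.567,P[...,1]+.338)<.08)).astype(np.uint8)
m=cv2.morphologyEx(m,cv2.MORPH_OPEN,np.ones((3,3),np.uint8))
print(m.sum(),cv2.minAreaRect(P[m>0][:,:2].astype(np.float32)),np.percentile(Z[m>0],98))
# ridge line direction from top points
q=P[(m>0)&(Z>.0235)]; print(cv2.fitLine(q[:,:2].astype(np.float32),cv2.DIST_HUBER,0,.01,.01).ravel())
E
```

```text
t 14.85 pos [ 0.5624 -0.3302  0.1039] a 23.22 F [0.5 0.3 0.1] grip 0.0854 rows needed 1
"translation": [[0.0087, -0.0062, 0.0013]] "twist": [[0.2, -0.2, -0.6]]
6180 ((0.5672279000282288, -0.3380029797554016), (0.025646647438406944, 0.12524498999118805), 23.422683715820312) 0.02650758913620268
[ 0.3964395  -0.91806084  0.5652057  -0.33355647]
```

View pics/w10.png

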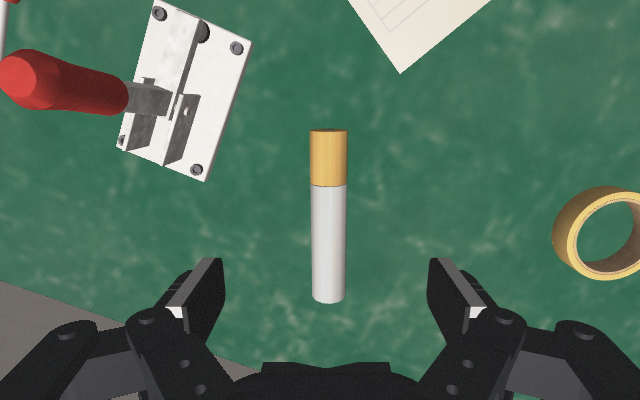

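The spindle runs along tool x at (329,215) with its brass end up in the image (+y). Clear to descend.

Request:
move_arm(translation=[[0.007, 0.02, 0.001], [0, 0.03, 0], [0, 0.02, 0], [0, 0.005, 0]], twist=[[0.2, -0.2, -0.5], [0, 0, 0], [0, 0, 0], [0, 0, 0]], grip=[0.0854, 0.08, 0.075, 0.07])

```text
t: 15.25
eef_pos: [0.5698, -0.3305, 0.0297]
tcp_rot: [[0.403, 0.003, 0.915], [-0.915, 0.001, 0.403], [0.001, -1.0, 0.003]]
force: [-0.2, 0.4, -0.4]
grip_width: 0.0701
```

```bash
python3 plan.py .5672 -.338 .006 23.4
```

```text
t 15.25 pos [ 0.5698 -0.3305  0.0297] a 23.78 F [-0.2  0.4 -0.4] grip 0.0701 rows needed 1
"translation": [[0.0058, 0.0237, -0.0055]] "twist": [[-0.2, 0.4, 0.0]]
```

Request:
move_arm(translation=[[0.005, 0.01, -0.005], [0.001, 0.008, 0], [0, 0, 0], [0, 0, 0]], twist=[[-0.2, 0.4, 0], [0, 0, 0], [0, 0, 0], [0, 0, 0]], grip=[0.06, 0.05, 0.045, 0.04])

```text
t: 15.65
eef_pos: [0.5691, -0.3365, 0.0121]
tcp_rot: [[0.399, 0.001, 0.917], [-0.917, -0.001, 0.399], [0.001, -1.0, 0.0]]
force: [0.4, -0.6, 0.4]
grip_width: 0.0397
```

```bash
python3 plan.py .5672 -.338 .006 23.4
```

```text
t 15.65 pos [ 0.5691 -0.3365  0.0121] a 23.51 F [ 0.4 -0.6  0.4] grip 0.0397 rows needed 1
"translation": [[0.0006, 0.0061, -0.0024]] "twist": [[-0.0, 0.1, 0.1]]
```

Request:
move_arm(translation=[[0.0005, 0.003, -0.002], [0, 0.002, 0], [0, 0, 0]], twist=[[0, 0.1, 0], [0, 0, 0], [0, 0, 0]], grip=[0.035, 0.033, 0.033])

```text
t: 15.95
eef_pos: [0.5684, -0.3389, 0.0088]
tcp_rot: [[0.397, 0.003, 0.918], [-0.918, -0.003, 0.397], [0.004, -1.0, 0.002]]
force: [0.3, 0.2, -0.0]
grip_width: 0.0333
```

```bash
python3 plan.py .5672 -.338 .006 23.4
```

```text
t 15.95 pos [ 0.5684 -0.3389  0.0088] a 23.38 F [ 0.3  0.2 -0. ] grip 0.0333 rows needed 1
"translation": [[-0.0013, 0.0028, -0.0008]] "twist": [[-0.1, -0.0, 0.2]]
```

Request:
move_arm(translation=[[-0.001, 0.0025, -0.001], [0, 0, 0], [0, 0, 0], [0, 0, 0]], twist=[[-0.1, 0, 0.2], [0, 0, 0], [0, 0, 0], [0, 0, 0]], grip=[0.03, 0.02, 0.015, 0.015])

```text
t: 16.35
eef_pos: [0.5674, -0.3387, 0.0067]
tcp_rot: [[0.397, 0.001, 0.918], [-0.918, -0.001, 0.397], [0.001, -1.0, 0.001]]
force: [0.3, -0.2, -1.3]
grip_width: 0.0239
```

```bash
python3 look.py wrist w11;python3 plan.py .5672 -.338 .12 23.4; python3 - <<'E'
from seg import *
from plan import Rt as RR
s=arm.sense();R=np.array(s['tcp_rot']);p=np.array(s['eef_pos'])
P=np.load('pics/w11.npz')['P'];T=(P-p)@R
m=(abs(T[...,2])<.006)&(P[...,2]>.018)&(P[...,2]<.032)&(abs(T[...,0])<.075)
print((np.percentile(T[m][:,0],[.3,1,50,99,99.7])*1000).round(1),np.percentile(P[m][:,2],98))
E
```

```text
t 16.4 pos [ 0.5674 -0.3387  0.0068] a 23.37 F [-0.2 -0.5  0.1] grip 0.0237 rows needed 3
"translation": [[-0.0002, -0.0377, 0.0001], [-0.0002, -0.0377, 0.0], [-0.0002, -0.0377, 0.0]] "twist": [[-0.0, -0.0, 0.0], [-0.0, -0.0, 0.0], [-0.0, -0.0, 0.0]]
[-62.7 -62.5 -20.   38.6  39.7] 0.02661659255355043
```

View pics/w11.png

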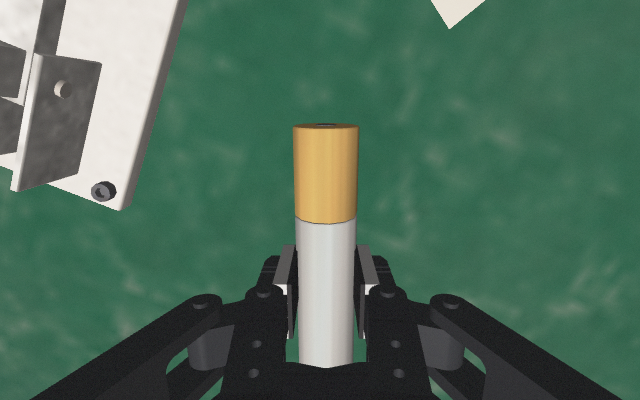

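Request:
move_arm(translation=[[0, -0.02, 0], [0, -0.035, 0], [0, -0.035, 0], [0, -0.02, 0]], twist=[[0, 0, 0], [0, 0, 0], [0, 0, 0], [0, 0, 0]], grip=[0.015, 0.015, 0.015, 0.015])

```text
t: 16.8
eef_pos: [0.5607, -0.3337, 0.1087]
tcp_rot: [[0.396, -0.016, 0.918], [-0.918, 0.012, 0.397], [-0.017, -1.0, -0.01]]
force: [1.0, -0.7, -5.0]
grip_width: 0.0235
```

```bash
python3 plan.py .5638 .0018 .12 15.5 .045
```

```text
t 16.8 pos [ 0.5607 -0.3337  0.1087] a 23.37 F [ 1.  -0.7 -5. ] grip 0.0235 rows needed 8
"translation": [[-0.0384, -0.0009, 0.017], [-0.0387, -0.001, 0.0163], [-0.0389, -0.001, 0.0156], [-0.0392, -0.0011, 0.015], [-0.0394, -0.0012, 0.0143]] "twist": [[0.1, 1.0, -0.1], [0.1, 1.0, -0.1], [0.1, 1.0, -0.1], [0.1, 1.0, -0.1], [0.1, 1.0, -0.1]]
```

Request:
move_arm(translation=[[-0.038, -0.002, 0.017], [-0.039, -0.001, 0.016], [-0.039, -0.001, 0.016], [-0.039, -0.001, 0.015], [-0.039, -0.001, 0.014]], twist=[[0.3, 1.0, -0.4], [0.2, 1.0, -0.2], [0.1, 1.0, -0.1], [0.1, 1.0, 0], [0.1, 1.0, 0]], grip=[0.015, 0.015, 0.015, 0.015, 0.015])

```text
t: 17.3
eef_pos: [0.5614, -0.1247, 0.1153]
tcp_rot: [[0.303, 0.002, 0.953], [-0.953, 0.002, 0.303], [-0.001, -1.0, 0.003]]
force: [0.6, 0.3, -5.8]
grip_width: 0.0237
```

```bash
python3 plan.py .5638 .0018 .12 15.5 .045
```

```text
t 17.3 pos [ 0.5614 -0.1247  0.1153] a 17.64 F [ 0.6  0.3 -5.8] grip 0.0237 rows needed 3
"translation": [[-0.0399, -0.0015, 0.0135], [-0.0401, -0.0015, 0.013], [-0.0403, -0.0015, 0.0125]] "twist": [[-0.0, 0.7, -0.0], [-0.0, 0.7, -0.0], [-0.0, 0.7, -0.0]]
```

Request:
move_arm(translation=[[-0.04, -0.001, 0.013], [-0.038, -0.001, 0.013], [-0.03, 0, 0.009], [0, 0, 0], [0, 0, 0]], twist=[[0, 0.7, 0], [0, 0.7, 0], [0, 0.5, 0], [0, 0, 0], [0, 0, 0]], grip=[0.015, 0.015, 0.015, 0.015, 0.015])

```text
t: 17.8
eef_pos: [0.5566, 0.0004, 0.1118]
tcp_rot: [[0.276, -0.01, 0.961], [-0.961, 0.006, 0.276], [-0.008, -1.0, -0.008]]
force: [-0.6, 0.2, -5.5]
grip_width: 0.0238
```

```bash
python3 plan.py .5638 .0018 .07 15.5 .045
```

```text
t 17.8 pos [5.566e-01 4.000e-04 1.118e-01] a 16.02 F [-0.6  0.2 -5.5] grip 0.0238 rows needed 1
"translation": [[0.001, 0.0417, 0.0077]] "twist": [[0.4, 0.5, -0.5]]
```

Request:
move_arm(translation=[[0.001, 0.01, 0.006], [0, 0.015, 0.001], [0, 0.005, 0], [0, 0, 0]], twist=[[0.4, 0.4, -0.4], [0, 0, 0], [0, 0, 0], [0, 0, 0]], grip=[0.015, 0.015, 0.015, 0.015])

```text
t: 18.2
eef_pos: [0.5625, -0.0014, 0.0767]
tcp_rot: [[0.265, -0.004, 0.964], [-0.964, 0.0, 0.265], [-0.001, -1.0, -0.004]]
force: [0.1, 0.0, -4.7]
grip_width: 0.0239
```

```bash
python3 plan.py .5638 .0018 .06 15.5 .045; python3 look.py wrist w12; python3 plate.py w12; python3 - <<'E'
from seg import *
s=arm.sense();R=np.array(s['tcp_rot']);p=np.array(s['eef_pos'])
P=np.load('pics/w12.npz')['P'];T=(P-p)@R
m=(abs(T[...,2])<.006)&(abs(T[...,1]+.019)<.006)&(abs(T[...,0])<.075)
print((np.percentile(T[m][:,0],[.3,1,50,99,99.7])*1000).round(1),(np.percentile(T[m][:,1],[2,98])*1000).round(1),s['eef_pos'])
E
```

```text
t 18.2 pos [ 0.5625 -0.0014  0.0767] a 15.39 F [ 0.1  0.  -4.7] grip 0.0239 rows needed 1
"translation": [[-0.0027, 0.0167, 0.0021]] "twist": [[0.2, -0.1, -0.1]]
plate ((0.5579461455345154, 0.023232199251651764), (0.0752360075712204, 0.10809808224439621), 15.592987060546875)
plate centre in nominal [ 0.13 21.17]
+ 2867 loc mm [-0.17 41.59] dims [0.0453 0.0404] ang 15.46 x [-0.0226  0.0222] y [0.0219 0.0618] ztop 0.0491
- 57 loc mm [ -2.67 -58.21] dims [0.0358 0.0073] ang 15.63 x [-0.0206  0.0152] y [-0.0619 -0.0547] ztop 0.0485
[-62.6 -62.1 -19.5  38.6  39.7] [-19.7 -16.7] [ 0.56238099 -0.00142231  0.07688886]
```

View pics/w12.png

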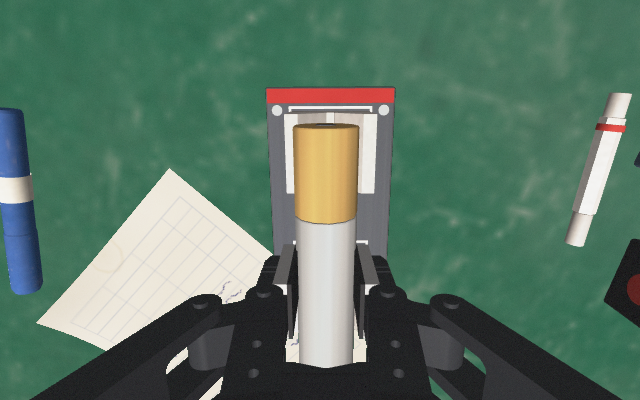

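Brass end (326,175) is over the red-end block and aligned. Descending.

Request:
move_arm(translation=[[-0.0025, 0.008, 0.002], [0, 0.006, 0], [0, 0.002, 0], [0, 0, 0]], twist=[[0.2, 0, 0], [0, 0, 0], [0, 0, 0], [0, 0, 0]], grip=[0.015, 0.015, 0.015, 0.015])

```text
t: 18.65
eef_pos: [0.5642, 0.0007, 0.0599]
tcp_rot: [[0.264, 0.0, 0.965], [-0.965, 0.001, 0.264], [-0.001, -1.0, 0.0]]
force: [0.7, -0.3, -4.7]
grip_width: 0.0235
```

```bash
python3 plan.py .5638 .0018 .05 15.5 .045
```

```text
t 18.65 pos [0.5642 0.0007 0.0599] a 15.3 F [ 0.7 -0.3 -4.7] grip 0.0235 rows needed 1
"translation": [[-0.0011, 0.0099, -0.0001]] "twist": [[-0.0, -0.2, -0.1]]
```

Request:
move_arm(translation=[[-0.001, 0.004, 0], [0, 0.004, 0], [0, 0.002, 0]], twist=[[0, -0.2, 0], [0, 0, 0], [0, 0, 0]], grip=[0.015, 0.015, 0.015])

```text
t: 18.95
eef_pos: [0.5647, 0.0018, 0.0501]
tcp_rot: [[0.268, 0.002, 0.963], [-0.963, 0.001, 0.268], [-0.0, -1.0, 0.002]]
force: [-0.5, 0.5, -5.4]
grip_width: 0.0237
```

```bash
python3 plan.py .5638 .0018 .046 15.5 .045
```

```text
t 18.95 pos [0.5647 0.0018 0.0501] a 15.54 F [-0.5  0.5 -5.4] grip 0.0237 rows needed 1
"translation": [[-0.0002, 0.0041, -0.0008]] "twist": [[-0.1, 0.0, -0.0]]
```

Request:
move_arm(translation=[[0, 0.002, -0.001], [0, 0.0015, 0], [0, 0.001, 0]], twist=[[0, 0, 0], [0, 0, 0], [0, 0, 0]], grip=[0.015, 0.015, 0.015])

```text
t: 19.25
eef_pos: [0.5636, 0.0016, 0.0451]
tcp_rot: [[0.268, 0.002, 0.963], [-0.963, 0.001, 0.268], [-0.0, -1.0, 0.002]]
force: [0.7, -0.1, -6.3]
grip_width: 0.0242
```

```bash
python3 plan.py .5638 .0018 .044 15.5 .045
```

```text
t 19.25 pos [0.5636 0.0016 0.0451] a 15.55 F [ 0.7 -0.1 -6.3] grip 0.0242 rows needed 1
"translation": [[-0.0001, 0.0011, 0.0003]] "twist": [[-0.1, 0.0, -0.0]]
```

Request:
move_arm(translation=[[0, 0.001, 0], [0, 0.001, 0]], twist=[[0, 0, 0], [0, 0, 0]], grip=[0.015, 0.015])

```text
t: 19.45
eef_pos: [0.5643, 0.0016, 0.0437]
tcp_rot: [[0.268, 0.003, 0.963], [-0.963, 0.001, 0.268], [0.0, -1.0, 0.003]]
force: [-1.9, 1.2, 2.1]
grip_width: 0.0237
```

```bash
python3 plan.py .5638 .0018 .044 15.5 .045
```

```text
t 19.45 pos [0.5643 0.0016 0.0437] a 15.56 F [-1.9  1.2  2.1] grip 0.0237 rows needed 1
"translation": [[-0.0004, -0.0003, -0.0005]] "twist": [[-0.2, 0.1, 0.0]]
```

Contact with the grooves. One small step down, then release.

Request:
move_arm(translation=[[0, 0.0005, -0.0005], [0, 0, 0], [0, 0, 0], [0, 0, 0], [0, 0, 0]], twist=[[-0.1, 0, 0], [0, 0, 0], [0, 0, 0], [0, 0, 0], [0, 0, 0]], grip=[0.015, 0.027, 0.035, 0.045, 0.06])

```text
t: 19.95
eef_pos: [0.5667, 0.001, 0.0461]
tcp_rot: [[0.268, 0.007, 0.963], [-0.963, -0.001, 0.268], [0.003, -1.0, 0.007]]
force: [0.1, 1.0, 1.0]
grip_width: 0.058
```

Request:
move_arm(translation=[[0, -0.015, 0], [0, -0.03, 0], [0, -0.04, 0], [-0.02, -0.03, 0], [0, 0, 0]], twist=[[0, 0, 0], [0, 0, 0], [0, 0, 0], [0, 0, 0], [0, 0, 0]], grip=[0.07, 0.0854, 0.0854, 0.0854, 0.0854])

```text
t: 20.45
eef_pos: [0.5603, 0.0205, 0.1689]
tcp_rot: [[0.267, 0.007, 0.964], [-0.964, -0.0, 0.267], [0.002, -1.0, 0.007]]
force: [0.8, 0.4, 0.3]
grip_width: 0.0858
```

```bash
python3 look.py wrist w13; cat > chk.py <<'E'
from seg import *
import sys
P=np.load(f'pics/{sys.argv[1]}.npz')['P'];Z=P[...,2]
a=np.radians(15.55); c=np.array([.5635,.0028]); A=np.array([[np.cos(a),np.sin(a)],[-np.sin(a),np.cos(a)]])
L=(P[...,:2]-c)@A.T
m=(abs(L[...,0])<.016)&(abs(L[...,1])<.08)&(Z>.052)&(Z<.07)
l=L[m]; print('spindle x',(np.percentile(l[:,0],[1,99])*1e3).round(1),'y',(np.percentile(l[:,1],[.2,99.8])*1e3).round(1),'ztop',np.percentile(Z[m],[98]).round(4))
for s in (1,-1):
  k=m&(s*L[...,1]>.02)&(s*L[...,1]<.06)&(Z>.0)&(abs(L[...,0])<.004); print(s,k.sum(),np.median(Z[k]) if k.any() else None)
h=(Z>.052)&m; print(cv2.minAreaRect(P[h][:,:2].astype(np.float32)))
E
python3 plate.py w13; python3 chk.py w13; python3 plan.py .4663 .3235 .15 131
```

```text
plate ((0.5634114146232605, 0.0032502710819244385), (0.07521571218967438, 0.14957132935523987), 15.68740463256836)
plate centre in nominal [0.04 0.46]
+ 1735 loc mm [-0.19 32.1 ] dims [0.045  0.0597] ang 15.71 x [-0.0225  0.0222] y [0.0048 0.0619] ztop 0.0546
- 1391 loc mm [  0.19 -32.28] dims [0.0451 0.0604] ang 15.66 x [-0.0222  0.0226] y [-0.0617 -0.0033] ztop 0.0544
spindle x [-12.3  12.2] y [-62.1  61.3] ztop [0.0635]
1 599 0.06232076154257261
-1 439 0.0624451921834975
((0.5636594295501709, 0.001944035291671753), (0.02524358406662941, 0.1248713955283165), 15.624425888061523)
t 20.5 pos [0.5599 0.0195 0.1671] a 15.47 F [-1.  -0.3  0.7] grip 0.0855 rows needed 15
"translation": [[-0.0212, 0.0011, -0.0006], [-0.0211, 0.0011, 0.0022], [-0.0206, 0.0011, 0.005], [-0.0197, 0.0011, 0.0078], [-0.0185, 0.0011, 0.0103]] "twist": [[-0.0, -7.7, 0.0], [-0.0, -7.7, 0.0], [-0.0, -7.7, 0.0], [-0.0, -7.7, 0.0], [-0.0, -7.7, 0.0]]
```

View pics/w13.png

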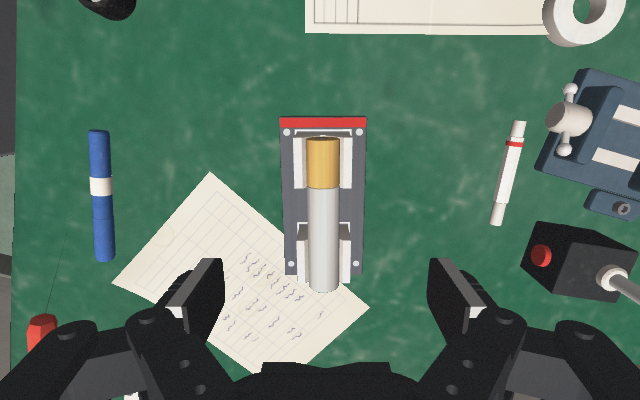

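The spindle lies level in both grooves, brass end at the red end (323,160), with its ends flush to within about 1 mm. Next is the saddle.

```bash
python3 plan.py .4663 .3235 .16 -49.2 .046
```

```text
t 20.5 pos [0.5599 0.0195 0.1671] a 15.47 F [-1.  -0.3  0.7] grip 0.0855 rows needed 9
"translation": [[-0.0353, 0.0007, -0.001], [-0.0349, 0.0007, -0.0054], [-0.034, 0.0007, -0.0098], [-0.0325, 0.0007, -0.0139], [-0.0305, 0.0007, -0.0179]] "twist": [[-0.0, 7.2, -0.0], [-0.0, 7.2, -0.0], [-0.0, 7.2, -0.0], [-0.0, 7.2, -0.0], [-0.0, 7.2, -0.0]]
```

Request:
move_arm(translation=[[-0.035, 0, -0.001], [-0.035, 0, -0.005], [-0.034, 0.001, -0.01], [-0.033, 0.001, -0.014], [-0.031, 0.001, -0.018]], twist=[[0, 7.2, 0], [0, 7.2, 0], [0, 7.2, 0], [0, 7.2, 0], [0, 7.2, 0]], grip=[0.0854, 0.0854, 0.0854, 0.0854, 0.0854])

```text
t: 21.0
eef_pos: [0.5084, 0.1883, 0.1611]
tcp_rot: [[-0.379, 0.004, 0.925], [-0.925, -0.005, -0.379], [0.003, -1.0, 0.006]]
force: [0.1, -0.3, -0.1]
grip_width: 0.0851
```

```bash
python3 plan.py .4663 .3235 .16 -49.2 .046
```

```text
t 21.0 pos [0.5084 0.1883 0.1611] a -22.28 F [ 0.1 -0.3 -0.1] grip 0.0851 rows needed 4
"translation": [[-0.0273, 0.0001, -0.0225], [-0.0245, 0.0001, -0.0256], [-0.0213, 0.0002, -0.0283], [-0.0178, 0.0002, -0.0306]] "twist": [[-0.1, 6.7, 0.0], [-0.1, 6.7, 0.0], [-0.1, 6.7, 0.0], [-0.1, 6.7, 0.0]]
```

Request:
move_arm(translation=[[-0.027, 0, -0.023], [-0.025, 0, -0.026], [-0.021, 0, -0.028], [-0.013, 0, -0.022], [0, 0, 0]], twist=[[-0.1, 6.7, 0], [-0.1, 6.7, 0], [-0.1, 6.7, 0], [-0.1, 5.8, 0], [0, 0, 0]], grip=[0.0854, 0.0854, 0.0854, 0.0854, 0.0854])

```text
t: 21.5
eef_pos: [0.4635, 0.3197, 0.1547]
tcp_rot: [[-0.758, -0.01, 0.652], [-0.652, -0.004, -0.758], [0.01, -1.0, -0.003]]
force: [0.3, -0.8, -0.5]
grip_width: 0.0854
```

```bash
python3 look.py wrist w14; python3 plan.py .4663 .3235 .10 -49.2 .046;  python3 - <<'E'
from seg import *
d=np.load('pics/w14.npz');P=d['P'];Z=P[...,2]
for lo,hi in((.006,.08),(.02,.052)):
    m=((Z>lo)&(Z<hi)&(np.hypot(P[...,0]-.4663,P[...,1]-.3235)<.045)).astype(np.uint8)
    m=cv2.morphologyEx(m,cv2.MORPH_OPEN,np.ones((3,3),np.uint8))
    print(m.sum(),cv2.minAreaRect(P[m>0][:,:2].astype(np.float32)),np.percentile(Z[m>0],98))
E
```

```text
t 21.55 pos [0.4637 0.3183 0.1544] a -49.16 F [-0.3 -0.1 -0.1] grip 0.0851 rows needed 2
"translation": [[-0.003, 0.0272, -0.001], [-0.0028, 0.0272, -0.0011]] "twist": [[0.1, 0.0, 0.3], [0.1, 0.0, 0.3]]
2129 ((0.46631309390068054, 0.3241060674190521), (0.022012248635292053, 0.04571550339460373), 40.678382873535156) 0.06283944988241144
1460 ((0.46631309390068054, 0.3241060674190521), (0.022012248635292053, 0.04571550339460373), 40.678382873535156) 0.04920065480534514
```

View pics/w14.png

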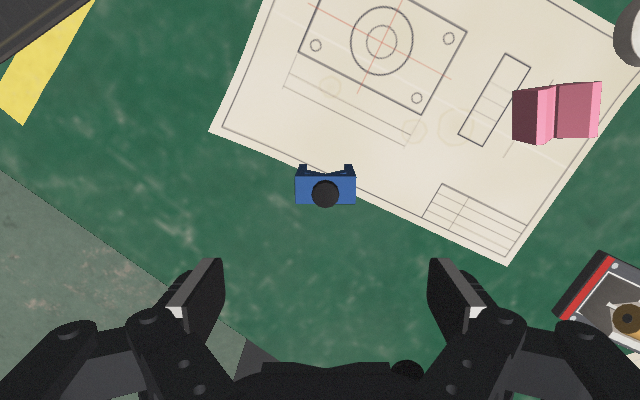

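The saddle is at (325,188), upright, long side along the jaw direction. Descending.

Request:
move_arm(translation=[[-0.006, 0.02, -0.002], [0, 0.04, 0], [0, 0.04, 0], [0, 0.02, 0], [0, 0.005, 0]], twist=[[0.2, 0.1, 0.5], [0, 0, 0], [0, 0, 0], [0, 0, 0], [0, 0, 0]], grip=[0.0854, 0.0854, 0.0854, 0.0854, 0.0854])

```text
t: 22.05
eef_pos: [0.47, 0.3177, 0.0253]
tcp_rot: [[-0.753, 0.001, 0.658], [-0.658, -0.005, -0.753], [0.002, -1.0, 0.004]]
force: [0.3, -0.3, -0.2]
grip_width: 0.0853
```

```bash
python3 plan.py .4663 .324 .016 -49.3 .046
```

```text
t 22.05 pos [0.47   0.3177 0.0253] a -48.89 F [ 0.3 -0.3 -0.2] grip 0.0853 rows needed 1
"translation": [[-0.0014, 0.0093, -0.0072]] "twist": [[-0.3, 0.4, 0.1]]
```

Request:
move_arm(translation=[[-0.001, 0.005, -0.006], [0, 0.003, -0.001], [0, 0, 0], [0, 0, 0]], twist=[[-0.3, 0.4, 0], [0, 0, 0], [0, 0, 0], [0, 0, 0]], grip=[0.075, 0.065, 0.055, 0.052])

```text
t: 22.45
eef_pos: [0.4676, 0.3223, 0.0183]
tcp_rot: [[-0.759, -0.001, 0.652], [-0.652, -0.0, -0.759], [0.001, -1.0, -0.0]]
force: [-0.1, 0.7, -0.0]
grip_width: 0.052
```

```bash
python3 plan.py .4663 .324 .016 -49.3 .046
```

```text
t 22.45 pos [0.4676 0.3223 0.0183] a -49.34 F [-0.1  0.7 -0. ] grip 0.052 rows needed 1
"translation": [[-0.0001, 0.0023, -0.0021]] "twist": [[0.0, -0.0, 0.1]]
```

Request:
move_arm(translation=[[0, 0.001, -0.002], [0, 0, 0], [0, 0, 0], [0, 0, 0], [0, 0, 0]], twist=[[0, 0, 0], [0, 0, 0], [0, 0, 0], [0, 0, 0], [0, 0, 0]], grip=[0.05, 0.045, 0.04, 0.035, 0.035], squeeze=40)

```text
t: 22.95
eef_pos: [0.4673, 0.3249, 0.0194]
tcp_rot: [[-0.758, 0.002, 0.652], [-0.652, 0.001, -0.758], [-0.002, -1.0, 0.0]]
force: [-0.0, -0.5, -2.0]
grip_width: 0.0454
```

```bash
python3 look.py wrist w15; python3 plan.py .4663 .324 .016 -49.3 .046; python3 - <<'E'
from seg import *
s=arm.sense();R=np.array(s['tcp_rot']);p=np.array(s['eef_pos'])
P=np.load('pics/w15.npz')['P'];T=(P-p)@R
m=(abs(T[...,2])<.018)&(abs(P[...,2]-.0475)<.005)&(abs(T[...,0])<.03)
print((np.percentile(T[m][:,0],[.3,1,50,99,99.7])*1000).round(1))
E
```

```text
t 23.0 pos [0.4673 0.3248 0.0193] a -49.28 F [-0.2 -0.5 -2.5] grip 0.045 rows needed 1
"translation": [[0.0013, 0.0033, -0.0]] "twist": [[-0.0, 0.0, -0.1]]
[-10.5 -10.3  -5.   11.3  11.9]
```

View pics/w15.png

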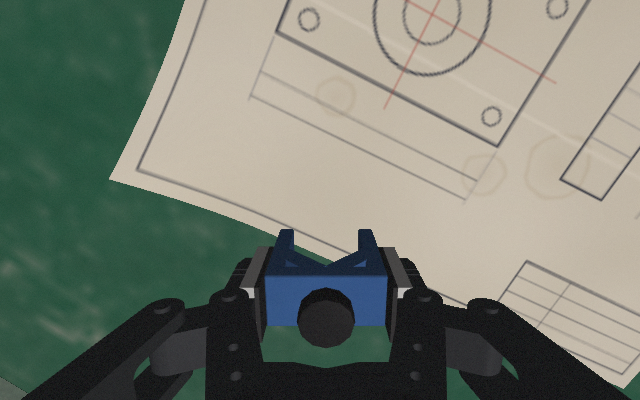

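Request:
move_arm(translation=[[0, -0.02, 0], [0, -0.04, 0], [0, -0.04, 0], [0, -0.02, 0]], twist=[[0, 0, 0], [0, 0, 0], [0, 0, 0], [0, 0, 0]], grip=[0.035, 0.035, 0.035, 0.035])

```text
t: 23.4
eef_pos: [0.4628, 0.3225, 0.1369]
tcp_rot: [[-0.758, -0.01, 0.652], [-0.652, -0.005, -0.758], [0.011, -1.0, -0.003]]
force: [0.7, 0.1, -2.0]
grip_width: 0.0455
```

```bash
python3 plan.py .5634 .0034 .14 15.55 .04
```

```text
t 23.4 pos [0.4628 0.3225 0.1369] a -49.28 F [ 0.7  0.1 -2. ] grip 0.0455 rows needed 9
"translation": [[0.0147, -0.0003, 0.0342], [0.0188, -0.0003, 0.032], [0.0227, -0.0003, 0.0294], [0.0262, -0.0003, 0.0264], [0.0293, -0.0003, 0.0229]] "twist": [[0.1, -7.2, 0.1], [0.1, -7.2, 0.1], [0.1, -7.2, 0.1], [0.1, -7.2, 0.1], [0.1, -7.2, 0.1]]
```

Request:
move_arm(translation=[[0.015, 0, 0.034], [0.019, 0, 0.032], [0.023, 0, 0.029], [0.026, 0, 0.026], [0.029, 0, 0.023]], twist=[[0.1, -7.2, 0.2], [0.1, -7.2, 0.1], [0.1, -7.2, 0.1], [0.1, -7.2, 0.1], [0.1, -7.2, 0.1]], grip=[0.035, 0.035, 0.035, 0.035, 0.035])

```text
t: 23.9
eef_pos: [0.5222, 0.1466, 0.143]
tcp_rot: [[-0.199, 0.013, 0.98], [-0.98, 0.005, -0.2], [-0.008, -1.0, 0.012]]
force: [0.3, 0.1, -1.9]
grip_width: 0.0455
```

```bash
python3 plan.py .5634 .0034 .13 15.55 .04
```

```text
t 23.9 pos [0.5222 0.1466 0.143 ] a -11.51 F [ 0.3  0.1 -1.9] grip 0.0455 rows needed 4
"translation": [[0.033, 0.0032, 0.0172], [0.0348, 0.0032, 0.0132], [0.0361, 0.0032, 0.009], [0.037, 0.0032, 0.0047]] "twist": [[-0.2, -6.8, -0.1], [-0.2, -6.8, -0.1], [-0.2, -6.8, -0.1], [-0.2, -6.8, -0.1]]
```

Request:
move_arm(translation=[[0.033, 0.002, 0.017], [0.035, 0.002, 0.013], [0.036, 0.002, 0.009], [0.028, 0.001, 0.003], [0, 0, 0]], twist=[[-0.3, -6.8, -0.2], [-0.2, -6.8, -0.1], [-0.2, -6.8, -0.1], [-0.1, -6, 0], [0, 0, 0]], grip=[0.035, 0.035, 0.035, 0.035, 0.035])

```text
t: 24.4
eef_pos: [0.5625, 0.0022, 0.1357]
tcp_rot: [[0.275, -0.0, 0.961], [-0.961, -0.003, 0.275], [0.003, -1.0, -0.001]]
force: [0.2, 0.9, -2.3]
grip_width: 0.0452
```

```bash
python3 plan.py .5634 .0034 .12 15.55 .04
```

```text
t 24.4 pos [0.5625 0.0022 0.1357] a 15.96 F [ 0.2  0.9 -2.3] grip 0.0452 rows needed 1
"translation": [[-0.001, 0.0157, 0.0012]] "twist": [[0.1, 0.4, 0.2]]
```

Request:
move_arm(translation=[[-0.001, 0.008, 0.001], [0, 0.008, 0], [0, 0.003, 0], [0, 0, 0]], twist=[[0.1, 0.4, 0.2], [0, 0, 0], [0, 0, 0], [0, 0, 0]], grip=[0.035, 0.035, 0.035, 0.035])

```text
t: 24.8
eef_pos: [0.5617, 0.0053, 0.1137]
tcp_rot: [[0.265, -0.002, 0.964], [-0.964, 0.002, 0.265], [-0.003, -1.0, -0.002]]
force: [-0.5, 0.4, -2.2]
grip_width: 0.0454
```

```bash
python3 look.py wrist w16; python3 plan.py .5634 .0034 .1 15.55 .04; python3 plate.py w16; python3 chk.py w16; python3 - <<'E'
from seg import *
s=arm.sense();R=np.array(s['tcp_rot']);p=np.array(s['eef_pos'])
P=np.load('pics/w16.npz')['P'];T=(P-p)@R
m=(abs(T[...,2])<.018)&(abs(T[...,1]+.029)<.004)&(abs(T[...,0])<.03)
print((np.percentile(T[m][:,0],[.3,1,50,99,99.7])*1000).round(1),np.median(T[m][:,1]))
E
```

```text
t 24.85 pos [0.5617 0.0054 0.1139] a 15.37 F [-0.7  0.1 -1.9] grip 0.0456 rows needed 1
"translation": [[0.0025, 0.0139, 0.0012]] "twist": [[0.1, -0.2, -0.2]]
plate ((0.5584294199943542, 0.02123260125517845), (0.07514753937721252, 0.11190440505743027), 15.694594383239746)
plate centre in nominal [ 0.06 19.12]
+ 2629 loc mm [-0.17 31.97] dims [0.0452 0.0597] ang 15.55 x [-0.0226  0.0222] y [0.0044 0.0618] ztop 0.0546
- 458 loc mm [ -0.85 -13.65] dims [0.0434 0.0233] ang 18.26 x [-0.022   0.0209] y [-0.0248 -0.0026] ztop 0.0547
spindle x [-12.3  12. ] y [-22.3  61.2] ztop [0.0634]
1 981 0.062349141153710014
-1 49 0.062429386465148846
((0.5583274960517883, 0.020936094224452972), (0.025174660608172417, 0.08483397960662842), 15.932220458984375)
[-10.9 -10.7  -4.9  10.8  11.3] -0.02883335411433583
```

View pics/w16.png

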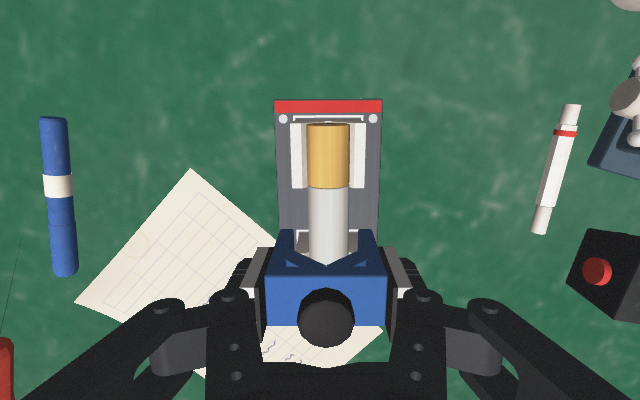

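Saddle centred over the spindle. Lowering.

Request:
move_arm(translation=[[0.003, 0.01, 0.001], [0, 0.01, 0], [0, 0.005, 0], [0, 0, 0]], twist=[[0.1, -0.2, -0.2], [0, 0, 0], [0, 0, 0], [0, 0, 0]], grip=[0.035, 0.035, 0.035, 0.035])

```text
t: 25.25
eef_pos: [0.5635, 0.0041, 0.0868]
tcp_rot: [[0.271, 0.001, 0.963], [-0.963, -0.001, 0.271], [0.001, -1.0, 0.0]]
force: [-0.3, -1.0, -2.7]
grip_width: 0.0453
```

```bash
python3 plan.py .5635 .0028 .07 15.55 .04
```

```text
t 25.25 pos [0.5635 0.0041 0.0868] a 15.71 F [-0.3 -1.  -2.7] grip 0.0453 rows needed 1
"translation": [[0.0012, 0.0168, -0.0003]] "twist": [[-0.0, 0.2, 0.1]]
```

Request:
move_arm(translation=[[0.001, 0.01, 0], [0, 0.01, 0], [0, 0.004, 0]], twist=[[0, 0.2, 0.1], [0, 0, 0], [0, 0, 0]], grip=[0.035, 0.035, 0.035])

```text
t: 25.55
eef_pos: [0.5643, 0.0029, 0.0615]
tcp_rot: [[0.267, 0.002, 0.964], [-0.964, 0.001, 0.267], [-0.0, -1.0, 0.002]]
force: [0.2, 0.5, -2.2]
grip_width: 0.0457
```

```bash
python3 plan.py .5635 .0028 .05 15.55 .04
```

```text
t 25.55 pos [0.5643 0.0029 0.0615] a 15.48 F [ 0.2  0.5 -2.2] grip 0.0457 rows needed 1
"translation": [[-0.0001, 0.0115, -0.0009]] "twist": [[-0.1, -0.1, -0.0]]
```

Request:
move_arm(translation=[[0, 0.005, -0.001], [0, 0.004, 0], [0, 0.001, 0]], twist=[[-0.1, 0, 0], [0, 0, 0], [0, 0, 0]], grip=[0.035, 0.035, 0.035])

```text
t: 25.85
eef_pos: [0.5627, 0.0026, 0.0496]
tcp_rot: [[0.267, -0.002, 0.964], [-0.964, 0.0, 0.267], [-0.001, -1.0, -0.002]]
force: [-0.1, -0.5, -2.2]
grip_width: 0.0455
```

```bash
python3 plan.py .5635 .0028 .047 15.55 .04
```

```text
t 25.85 pos [0.5627 0.0026 0.0496] a 15.46 F [-0.1 -0.5 -2.2] grip 0.0455 rows needed 1
"translation": [[-0.0, 0.0026, 0.0008]] "twist": [[0.1, -0.1, -0.1]]
```

Request:
move_arm(translation=[[0, 0.0015, 0.0005], [0, 0.001, 0]], twist=[[0.1, 0, -0.1], [0, 0, 0]], grip=[0.035, 0.035])

```text
t: 26.05
eef_pos: [0.5638, 0.0027, 0.0473]
tcp_rot: [[0.267, 0.001, 0.964], [-0.964, -0.001, 0.267], [0.001, -1.0, 0.001]]
force: [-0.1, -0.6, -0.7]
grip_width: 0.0454
```

```bash
python3 plan.py .5635 .0028 .047 15.55 .04
```

```text
t 26.05 pos [0.5638 0.0027 0.0473] a 15.46 F [-0.1 -0.6 -0.7] grip 0.0454 rows needed 1
"translation": [[-0.0002, 0.0003, -0.0002]] "twist": [[-0.1, -0.1, 0.1]]
```

Request:
move_arm(translation=[[0, 0.001, 0], [0, 0, 0]], twist=[[0, 0, 0], [0, 0, 0]], grip=[0.035, 0.035])

```text
t: 26.25
eef_pos: [0.5641, 0.0027, 0.0473]
tcp_rot: [[0.267, 0.002, 0.964], [-0.964, -0.001, 0.267], [0.002, -1.0, 0.002]]
force: [0.4, -0.0, -1.0]
grip_width: 0.0456
```

```bash
python3 plan.py .5635 .0028 .047 15.55 .04
```

```text
t 26.25 pos [0.5641 0.0027 0.0473] a 15.47 F [ 0.4 -0.  -1. ] grip 0.0456 rows needed 1
"translation": [[-0.0003, 0.0003, -0.0005]] "twist": [[-0.1, -0.1, 0.1]]
```

Request:
move_arm(translation=[[0, 0.001, 0], [0, 0.001, 0]], twist=[[0, 0, 0], [0, 0, 0]], grip=[0.035, 0.035])

```text
t: 26.45
eef_pos: [0.5642, 0.0027, 0.0471]
tcp_rot: [[0.267, 0.002, 0.964], [-0.964, -0.001, 0.267], [0.002, -1.0, 0.001]]
force: [-5.5, 0.0, 9.5]
grip_width: 0.0452
```

```bash
python3 plan.py .5635 .0028 .047 15.55 .04
```

```text
t 26.45 pos [0.5642 0.0027 0.0471] a 15.49 F [-5.5  0.   9.5] grip 0.0452 rows needed 1
"translation": [[-0.0003, 0.0001, -0.0006]] "twist": [[-0.1, -0.1, 0.1]]
```

Seated. Release gently, then rise.

Request:
move_arm(translation=[[0, 0, -0.0005], [0, 0, 0], [0, 0, 0], [0, 0, 0], [0, 0, 0]], twist=[[0, 0, 0], [0, 0, 0], [0, 0, 0], [0, 0, 0], [0, 0, 0]], grip=[0.044, 0.05, 0.056, 0.064, 0.072])

```text
t: 26.95
eef_pos: [0.5651, 0.0023, 0.048]
tcp_rot: [[0.267, 0.005, 0.964], [-0.964, -0.002, 0.267], [0.003, -1.0, 0.005]]
force: [-0.0, -0.6, 0.3]
grip_width: 0.0716
```

Request:
move_arm(translation=[[0, -0.01, 0], [0, -0.03, 0], [0, -0.04, 0], [0, -0.04, 0], [0.03, -0.02, 0]], twist=[[0, 0, 0], [0, 0, 0], [0, 0, 0], [0, 0, 0], [0, 0, 0]], grip=[0.08, 0.0854, 0.0854, 0.0854, 0.0854])

```text
t: 27.45
eef_pos: [0.5688, -0.0238, 0.1902]
tcp_rot: [[0.27, -0.004, 0.963], [-0.963, 0.001, 0.27], [-0.002, -1.0, -0.004]]
force: [0.4, -1.2, -0.1]
grip_width: 0.0851
```

Request:
move_arm(translation=[[0.03, -0.02, 0], [0, 0, 0], [0, 0, 0]], twist=[[0, 0, 0], [0, 0, 0], [0, 0, 0]], grip=[0.0854, 0.0854, 0.0854])

```text
t: 27.75
eef_pos: [0.5803, -0.0563, 0.2186]
tcp_rot: [[0.268, 0.006, 0.963], [-0.963, -0.003, 0.268], [0.004, -1.0, 0.005]]
force: [-0.2, 0.6, -0.4]
grip_width: 0.0854
```

```bash
python3 look.py wrist w17; python3 plate.py w17; python3 chk.py w17; python3 - <<'E'
from seg import *
P=np.load('pics/w17.npz')['P'];Z=P[...,2]
a=np.radians(15.55); c=np.array([.5635,.0028]); A=np.array([[np.cos(a),np.sin(a)],[-np.sin(a),np.cos(a)]])
L=(P[...,:2]-c)@A.T
m=(Z>.068)&(Z<.1)&(abs(L).max(-1)<.05); print(m.sum(),np.percentile(Z[m],98)); r=cv2.minAreaRect(P[m][:,:2].astype(np.float32)); print(r,(np.array(r[0])-c)@A.T)
k=m&(Z<.081); pl=np.c_[L[k],np.ones(k.sum())]; print('top plane',np.linalg.lstsq(pl,Z[k],rcond=None)[0])
E
python3 plan.py .5635 .0028 .2 15.55
```

```text
plate ((0.5634848475456238, 0.0031753405928611755), (0.07507026195526123, 0.1498028188943863), 15.590837478637695)
plate centre in nominal [0.09 0.37]
+ 1345 loc mm [-0.27 35.87] dims [0.0451 0.0518] ang 15.7 x [-0.0226  0.0222] y [0.01   0.0616] ztop 0.0542
- 1096 loc mm [  0.17 -38.4 ] dims [0.045  0.0485] ang 15.78 x [-0.0222  0.0226] y [-0.0623 -0.0161] ztop 0.0546
spindle x [-12.3  12.1] y [-62.6  60.9] ztop [0.0635]
1 535 0.062282638226776973
-1 433 0.062357797711903966
((0.5653337240219116, 0.002155870199203491), (0.028403546661138535, 0.12432052940130234), 15.866795539855957)
1598 0.0912959293413341
((0.56357342004776, 0.0016609244048595428), (0.045982569456100464, 0.021132389083504677), 15.640965461730957) [-0.00023463 -0.00111706]
top plane [0.00769139 0.00166169 0.0761849 ]
t 27.8 pos [ 0.5806 -0.0563  0.2188] a 15.59 F [ 0.4 -0.9  0.2] grip 0.0855 rows needed 2
"translation": [[-0.0308, 0.0093, -0.0003], [-0.0308, 0.0093, -0.0003]] "twist": [[-0.2, 0.0, 0.1], [-0.2, 0.0, 0.1]]
```

View pics/w17.png

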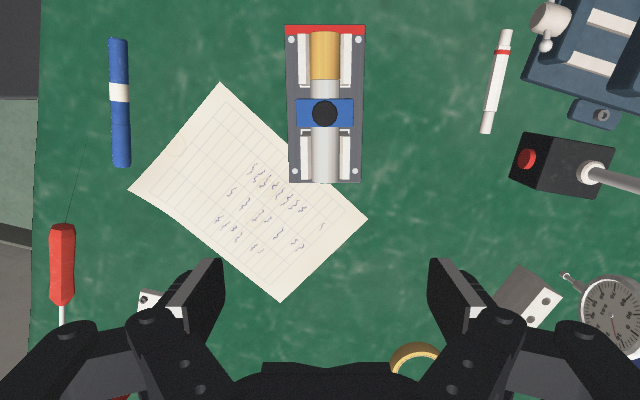

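The picture shows the saddle at (325,113) astride the mid-spindle, with both blocks in their outlines and the brass at the red end. The pen and plug gauge are undisturbed. Handing in.

```bash
python3 look.py top t3; python3 - <<'E'
from h import *
a=np.load('pics/top0.npz',allow_pickle=True)['im'].astype(int); b=np.load('pics/t3.npz')['im'].astype(int)
for n,(u,v) in dict(ring=(246,130),plug=(300,130),pen=(351,265),pink=(240,165),green=(187,138)).items():
    print(n,abs(a-b)[v-15:v+15,u-28:u+28].mean().round(2))
print(arm.hand_in())
E
```

```text
ring 1.28
plug 11.41
pen 50.36
pink 1.51
green 1.15
the job is handed in; nothing more can be done
None
```

View pics/t3.png

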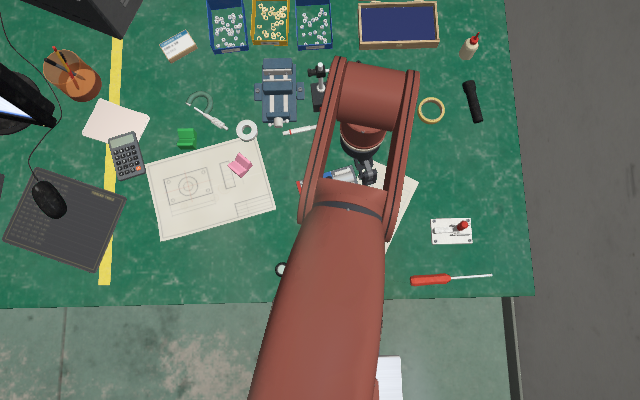

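The spindle is set up on the plate as asked and handed in at about 28 s: both grey V-blocks, then the spindle, then the saddle, with the gripper well clear at the end.

**Last checks, from the wrist camera's depth picture:**
- **V-blocks:** they stand square to within about 0.3°, level, and 0.6–0.8 mm off the outline centres along the plate. The slack there is 0.75 mm, so one may just touch its line, but that is within measuring error.
- **Spindle:** it lies level in both grooves with the brass end over the red end. Its ends are within about 1 mm of the blocks' outer faces.
- **Saddle:** it stands upright (tilt under 0.5°) about 1–1.5 mm from the middle of the plate, clear of both blocks.

**What went wrong:**
- **Fingertips:** they turned out to be about level with the tool origin when nearly shut, not 25 mm ahead of it. The first block was therefore held only by its top edge, though it still landed well. The first try at the second block closed on nothing, and I regripped lower.
- **Bystander check:** in the top picture the ring gauge and both look-alikes are unchanged. The pen and the plug gauge failed that comparison because the arm covers them. The last wrist picture shows both in place, and I never touched them.

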